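# Scoop the trim balls into the compass trim chamber

## Task

Turn the bronze coupling all the way anticlockwise to release the trim chamber's cover, slide the cover fully open, and with the scoop, never with the fingers, move every ball from the trough into the chamber's well. Then slide the cover fully shut, turn the coupling all the way back to locked, and leave the scoop lying flat in the middle of its cork mat; never slide the cover while the coupling is locked, and leave everything else on the bench where it is.

Things in the scene. Friction and masses are not known exactly. Their poses are not given: they have to be found in the camera images.
- trough: Fixed open dark steel trough with the balls, 246 long x 116 wide; walls 64 mm high, at the -x end 50 mm; to the robot's left or right. Origin: centre of underside; x runs along it towards its ramp end. Inside 108 mm wide. From the upright end wall (inner face x = -119) the floor falls 7 degrees from z = 15 to z = 4 at x = -31, then is level to x = +91 mm.
- ramp_foot (a point): End of the trough's level floor (z = 4 mm), mid-width, 91 mm along x from the trough's centre, where a steep ramp (59 degrees) begins; it reaches z = 50 mm 28 mm further along x. Axes as the trough's. Balls on the floor's slope roll back to the level part; those squeezed between a scoop's lip and the ramp ride up onto the lip.
- chamber: Fixed white trim chamber, 315 long x 144 mm wide, 60 mm high (steel guide rails along its long sides reach z = 67.5). Origin on the underside, mid-width; x runs along it from the solid deck (x = -160 to 0) to the well (to x = 155). The pedestal of the bronze coupling stands at x = 30, y = -125 mm.
- well (a point): Centre of the floor of the chamber's open-topped well, into which the balls go; axes as the chamber's. Inside 145 mm (x) by 120 mm (y); floor at z = 6, rim at z = 60 mm.
- cover (a joint): Slide of the chamber's flat steel cover, in m: 0 = fully shut over the well, 0.15 = fully open, moved in the chamber's -x direction to lie over the deck. About 1.5 N of friction plus light damping; stays where left.
- cover_grip (a point): Point in the cover's black bar handle, mid-length, 12 mm below its top and 24 mm above the cover's upper face (z = 66.5 mm); axes as the chamber's. The bar is 14 mm thick (along x), 70 mm long (along y) and stands 36 mm above the cover, which is 155 x 130 x 6 mm.
- coupling (a joint): Angle of the bronze bayonet coupling about the vertical, in rad: 0 = locked (its tongue points to the chamber's +y, over the cover's edge), 1.4 = fully released, turned anticlockwise seen from above (tongue clear of the cover). About 0.1 N m of friction; stays where left. It does not itself block the cover.
- coupling_grip (a point): Point on the coupling's axis inside its upright wing, 11 mm below the wing's top (at z = 101 mm). The wing is 66 mm long, 14 mm thick, 34 mm tall, above a collar of 64 mm diameter; the point's x axis runs along the wing (parallel to the chamber's x when locked) and turns with it.
- mat: Fixed square cork mat 150 x 150 x 4 mm on which the scoop lies; origin at the centre of its underside.
- scoop: Loose aluminium scoop, 180 g: open-topped pan 72 long (x -44 to +28), 98 mm wide (94 inside), floor 2 mm; sides 40 mm high from the back to x = +8, then 6 mm; back wall 46 mm. Origin: on the underside, 28 mm behind the front edge; x to the open front. Upright walnut grip over the back wall, centred at x = -36, y = 0: 26 mm (x) by 16 mm (y), from z = 42 to 120 mm above the underside.
- ball1: Loose aluminium trim ball, 28 mm diameter, 31 g; origin at its centre. It rolls, with a little resistance. At the start it lies on the trough's level floor. None if absent in this run (8 to 10 of the 10 are present).
- ball2: Loose aluminium trim ball, 28 mm diameter, 31 g; origin at its centre. It rolls, with a little resistance. At the start it lies on the trough's level floor. None if absent in this run (8 to 10 of the 10 are present).
- ball3: Loose aluminium trim ball, 28 mm diameter, 31 g; origin at its centre. It rolls, with a little resistance. At the start it lies on the trough's level floor. None if absent in this run (8 to 10 of the 10 are present).
- ball4: Loose aluminium trim ball, 28 mm diameter, 31 g; origin at its centre. It rolls, with a little resistance. At the start it lies on the trough's level floor. None if absent in this run (8 to 10 of the 10 are present).
- ball5: Loose aluminium trim ball, 28 mm diameter, 31 g; origin at its centre. It rolls, with a little resistance. At the start it lies on the trough's level floor. None if absent in this run (8 to 10 of the 10 are present).
- ball6: Loose aluminium trim ball, 28 mm diameter, 31 g; origin at its centre. It rolls, with a little resistance. At the start it lies on the trough's level floor. None if absent in this run (8 to 10 of the 10 are present).
- ball7: Loose aluminium trim ball, 28 mm diameter, 31 g; origin at its centre. It rolls, with a little resistance. At the start it lies on the trough's level floor. None if absent in this run (8 to 10 of the 10 are present).
- ball8: Loose aluminium trim ball, 28 mm diameter, 31 g; origin at its centre. It rolls, with a little resistance. At the start it lies on the trough's level floor. None if absent in this run (8 to 10 of the 10 are present).
- ball9: Loose aluminium trim ball, 28 mm diameter, 31 g; origin at its centre. It rolls, with a little resistance. At the start it lies on the trough's level floor. None if absent in this run (8 to 10 of the 10 are present).
- ball10: Loose aluminium trim ball, 28 mm diameter, 31 g; origin at its centre. It rolls, with a little resistance. At the start it lies on the trough's level floor. None if absent in this run (8 to 10 of the 10 are present).
- magnet_bar: Bystander, loose: red-painted bar 150 x 26 x 16 mm. Origin: centre of its underside. Not part of the job.
- dome: Bystander, loose: clear acrylic dome 124 mm across, 57 mm high. Origin: centre of its underside. Not part of the job.
- azimuth_ring: Bystander, loose: pewter-grey ring 140 mm outside, 104 mm inside, 12 mm high. Origin: centre of its underside. Not part of the job.
Mind the look-alikes: they are no part of the job. Leave any green or red look-alike of the scoop alone.

How it is judged:
By the outcome, as a careful person would: the job done as asked, in the order asked, and still so for the second after the job is handed in, with the robot touching nothing.
Of ball1, ball2, ball3, ball4, ball5, ball6, ball7, ball8, ball9, ball10 only 8 to 10 are there at a start; the rules pass over those that are not, and their reading is None.
At some moment in a run one of scoop may be knocked a few centimetres aside while the robot is not near it.
It also fails if it takes over 210 s, if anything falls off the work surface, if the arm or the gripper's body presses on something with over 40 N, if the wrist force passes 120 N, or if a joint passes its speed limit or range.

## Robot

A 6-joint arm with a two-finger parallel gripper is mounted at the origin on the work surface. World frame = base frame: x ahead of the robot, y to its left, z up, the work surface at z = 0. Lengths are in m, angles in rad, forces in N, time in s.
With the tool pointing down it reaches from about 0.35 to 0.925 m from the base axis. Payload 6.4 kg.
Tool frame: the origin (TCP) lies at the very end of the fingers, on their centre line; the grasp point (between the pads) lies 19 mm behind it; z points along the fingers, y is the line along which they close (so a half turn about z gives the same grasp; the last joint's range is limited). The gripper opens to 94 mm and grips with 3 to 60 N. Pads are 16 mm wide; open, the fingers measure 119 mm over their backs; the gripper's body (75 mm by 177 mm) begins 78 mm behind the grasp point.
Start: joints at [-1.396, 0.245, 1.558, -0, 1.339, -0.174], TCP at [0.222, -0.611, 0.205] pointing down, gripper open.
Joint ranges: [-3.13, 3.13], [-1.02, 2.26], [0.13, 2.54], [-0.95, 4.09], [0.21, 2.88], [-2.74, 2.74]. Speed limits (rad/s): [2.57, 2.57, 3.14, 3.14, 3.14, 3.14].

## Interface

Orientations are given as a unit quaternion [x, y, z, w].
In Python, from rig import * gives the robot as it stands.
- The arm moves only by the tool arm_command, never from a script. Its argument "rows" is a list of rows, each a list of 6 numbers: the shift along the tool's x, y, z as a fraction of full scale, then the turn, a rotation vector about the tool's x, y, z as a fraction of full scale. In form: [[x, y, z, wx, wy, wz], ...]. A call has 1 to 20 rows; each row is the pose to reach, as a shift and turn from the pose commanded when the call began, along the tool's axes at that moment, turning the shorter way round; what a row does not reach only later rows make up. Full scale, the value 1, is 30 cm for a shift and 180 degrees for a turn. A row lasts 1/10 s, in which the tool goes at most 50 mm and 8.59 degrees, less where a joint would pass 70% of its speed; a pose out of reach is approached as far as the arm can. A call with a number of a shift or a turn outside -1 to 1 is refused whole. A call with a gripper value outside its range is refused whole. "jaw" is the opening, from 0 (shut) to 1 (fully open), set as the call begins (left out, the last holds). The fingers move at their own pace and stop on an object; the grip force is fixed at half the most. Time passes only in rows, so rows that repeat a pose let the fingers close. It gives the time, the measured TCP pose, the force, the opening and the grip force at its end, in the units of the state.
- get_obs(): the state, without advancing time (a new reading comes with each control period).
- snapshot(name): name is "scene" or "top"; returns a dict with "img" (384x512x3 uint8, red, green, blue), "z_map" (384x512 float32, m along the optical axis (not along the pixel's ray), 0 where there is no reading), "fx", "fy", "cx", "cy" (pixels), "camera_from_world" (4x4, takes a point from world to camera coordinates). Camera axes: x right, y up, looking along -z (the intrinsics and any distortion apply to the point x, -y, -z); pixel columns grow to the right and rows downward; lengths in m; the calibration is good to about 2 mm. A picture is of the moment at which its call begins.
- finish_job(): hands the job in; it is judged then, once.
The state is a dict: "clock": time; "joint_positions": joint angles; "qd": joint speeds; "joint_torque": joint torques, N m; "position": TCP position; "ee_rot": TCP orientation; "force": force on the tool from outside, world axes, zero at the start; "wrist_torque": the same for the moment, N m; "grip_width": finger opening in m; "gripper_force": force on a finger pad.
Only numpy, scipy, OpenCV 4.12 (cv2) and the standard library are available. Lean on these libraries where they do the work, as an engineer would, in place of code of your own. Each camera call takes 0.05 s, during which the arm holds its last target. There are 200 camera calls.

## Working session

There is one attempt and no reset: what is moved stays moved. The work goes in short steps, Python scripts to look and compute and a tool call to move; the robot and the scene stay as the last step left them, time stands still between calls to the robot, and variables do not carry over. Pictures are saved under pics/ and viewed, at most 14 in all, crops included, and the job is handed in when it is done.

Besides the shell and the picture viewer there is one more tool, called after "Call:" as a command line: name --pt "numbers of a row" for each row, then --argument value for the rest. arm_command: Moves the arm, as the interface text tells. Its arguments: {"type":"object","properties":{"rows":{"type":"array","items":{"type":"array","items":{"type":"number","minimum":-1,"maximum":1}}},"jaw":{"type":"number"}},"required":["rows"]}

```bash
mkdir -p pics; ls; python3 - <<'E'
from rig import *
import cv2,numpy as np,pickle
o=get_obs();print({k:np.round(v,3) for k,v in o.items()})
for n in("scene","top"):
    s=snapshot(n);pickle.dump(s,open(n+".pkl","wb"))
    cv2.imwrite(f"pics/{n}0.png",cv2.resize(s["img"][:,:,::-1],(800,600),interpolation=cv2.INTER_CUBIC))
    print(n,s["fx"],s["fy"],s["cx"],s["cy"],[k for k in s if k not in("img","z_map")]);print(np.round(s["camera_from_world"],3))
E
```

```text
pics
{'clock': np.float64(0.0), 'joint_positions': array([-1.396,  0.246,  1.559,  0.   ,  1.339, -0.174]), 'qd': array([-0.001, -0.   , -0.   , -0.001, -0.   , -0.001]), 'joint_torque': array([-2.0000e-03, -4.1582e+01, -3.1460e+01,  6.8000e-02,  3.3000e-02,
       -0.0000e+00]), 'position': array([ 0.222, -0.61 ,  0.204]), 'ee_rot': array([ 0.985,  0.173,  0.   , -0.001]), 'force': array([-0.454, -0.112,  0.698]), 'wrist_torque': array([ 0.031,  0.071, -0.044]), 'gripper_force': np.float64(0.0), 'grip_width': np.float64(0.094)}
scene 434.5774581064529 434.5774581064529 260.19744663725317 196.6956780099192 ['fx', 'fy', 'cx', 'cy', 'camera_from_world']
[[ 0.503  0.864  0.017 -0.318]
 [-0.675  0.381  0.632  0.302]
 [ 0.54  -0.329  0.775 -1.614]
 [ 0.     0.     0.     1.   ]]
top 405.5711213337812 405.5711213337812 257.6195663936664 189.8578803723708 ['fx', 'fy', 'cx', 'cy', 'camera_from_world']
[[-0.006 -1.    -0.004  0.036]
 [ 0.982 -0.006  0.187 -0.567]
 [-0.187 -0.003  0.982 -0.881]
 [ 0.     0.     0.     1.   ]]
```

View pics/top0.png

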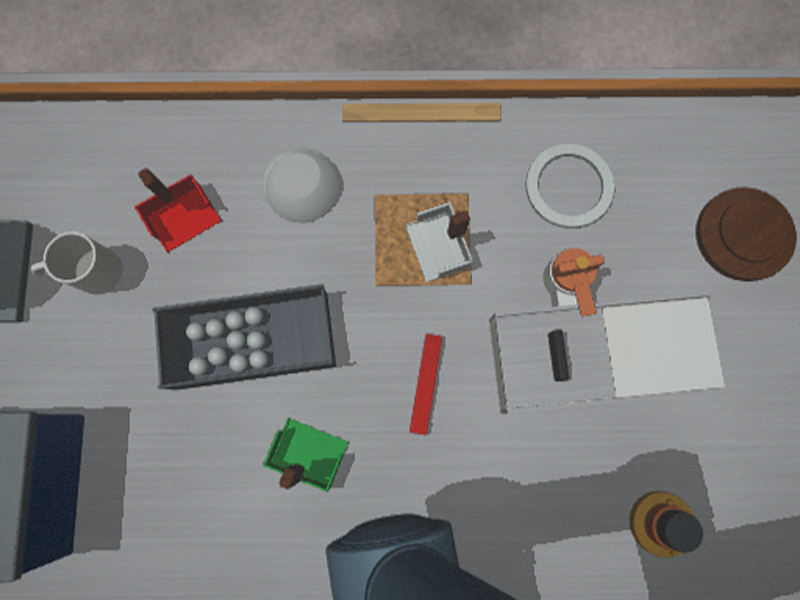

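View pics/scene0.png

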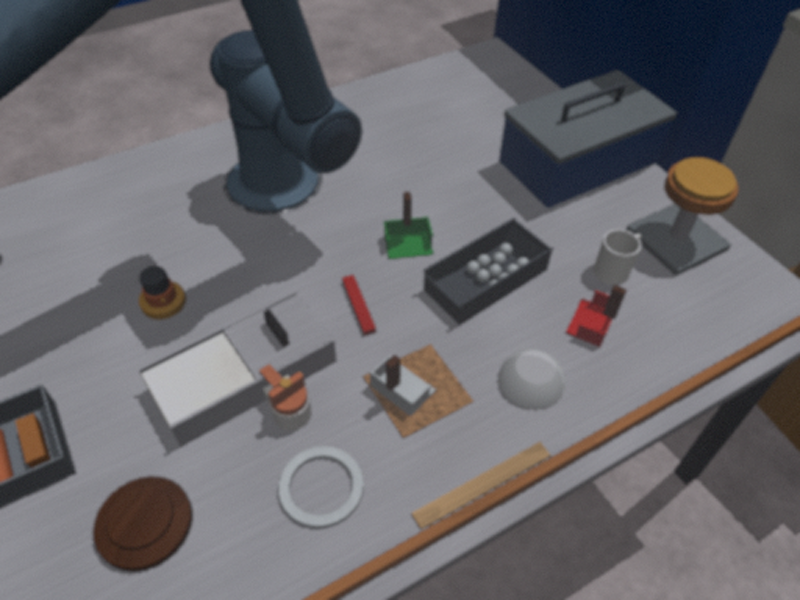

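The top view shows ten balls in the dark trough at (245,337), with its ramp end to the left. The chamber is at (605,350), with the cover over the left half, the black handle at (558,355) and the coupling at (577,270). The scoop is on the mat at (440,240) with its grip at (458,224).

```bash
cat > h.py <<'E'
import numpy as np,cv2,pickle
def grab(n="top",png=None,box=None,sc=4):
    from rig import snapshot
    s=snapshot(n)
    if png:
        im=s["img"][:,:,::-1]
        if box: im=im[box[1]:box[3],box[0]:box[2]]
        cv2.imwrite("pics/"+png,cv2.resize(im,None,fx=sc,fy=sc,interpolation=cv2.INTER_CUBIC))
    return s
def cloud(s):
    d=s["z_map"].astype(float);v,u=np.mgrid[:384,:512]
    p=np.stack([(u-s["cx"])/s["fx"]*d,-(v-s["cy"])/s["fy"]*d,-d,np.ones_like(d)],-1)
    w=(p@np.linalg.inv(s["camera_from_world"]).T)[...,:3]; w[d==0]=np.nan
    return w
def hsv(s): return cv2.cvtColor(s["img"],cv2.COLOR_RGB2HSV).astype(int)
def roi(u0,v0,u1,v1):  # 800x600 coords
    m=np.zeros((384,512),bool);m[int(v0*.64):int(v1*.64),int(u0*.64):int(u1*.64)]=1;return m
def proj(s,P):
    q=s["camera_from_world"]@np.r_[P,1];return s["fx"]*q[0]/-q[2]+s["cx"],-s["fy"]*q[1]/-q[2]+s["cy"]
def ray(s,u,v,z):
    T=np.linalg.inv(s["camera_from_world"]);d=T[:3,:3]@np.array([(u-s["cx"])/s["fx"],-(v-s["cy"])/s["fy"],-1]);c=T[:3,3]
    return c+d*(z-c[2])/d[2]
def rect(m,w):
    p=w[m][:,:2];p=p[~np.isnan(p).any(1)]
    (c,sz,a)=cv2.minAreaRect((p*1000).astype(np.float32));return len(p),np.round(c,1),np.round(sz,1),round(a,2)
E
python3 - <<'E'
from h import *
s=pickle.load(open("top.pkl","rb"));w=cloud(s);h=hsv(s);z=w[...,2];H,S,V=[h[...,i] for i in range(3)]
print("table z",np.nanmedian(z[roi(350,300,400,330)]),np.nanstd(z[roi(350,300,400,330)]))
R=roi(485,285,735,420)
m=R&(z>.05)&(V>60)&(S<80);print("chamber",rect(m,w))
m=R&(V>190)&(z>.05)&(z<.065);print("deck",rect(m,w),np.nanmedian(z[m]))
m=roi(535,315,585,395)&(V<70)&(z>.09);print("handle",rect(m,w),np.nanmedian(z[m]))
C=roi(540,235,615,325);m=C&(S>90)&(z>.1);print("wing",rect(m,w),np.nanmedian(z[m]))
m=C&(S>90);print("bronze",rect(m,w),np.nanpercentile(z[m],[5,50,95]))
T=roi(140,275,350,400);m=T&(z>.04);print("trough",rect(m,w),np.nanpercentile(z[m],[50,95]))
for b in range(4):
  lo=[.04,.055,.058,.06][b];print(lo,rect(T&(z>lo),w))
m=roi(360,180,480,295)&(H<25)&(S>80)&(z<.02)&(V>80);print("mat",rect(m,w),np.nanmedian(z[m]))
G=roi(395,190,485,290);m=G&(z>.11);print("grip",rect(m,w),np.nanmedian(w[m],0))
m=G&(S<70)&(V>80)&(z>.004);print("scoop",rect(m,w))
m=G&(z>.035)&(z<.06);print("scoop walls",rect(m,w))
# balls
g=T&(V>120)&(S<60)&(z>.012)&(z<.05)
circ=cv2.HoughCircles(cv2.resize(s["img"][170:260,90:230],None,fx=4,fy=4,interpolation=cv2.INTER_CUBIC)[:,:,0],cv2.HOUGH_GRADIENT,1,28,param1=120,param2=12,minRadius=18,maxRadius=32)
for c in circ[0]:
  u,v=c[0]/4+90-.375,c[1]/4+170-.375;print("ball",np.round(ray(s,u,v,.018)*1000),c[2]/4,np.round(z[int(v),int(u)],3))
E
```

```text
table z 0.001074477356085346 0.0017092686742210673
chamber (8754, array([ 501.3, -261.6]), array([178. , 316.3]), 5.16)
deck (1535, array([ 490.7, -340.2]), array([126.3, 155.4]), 5.31) 0.06074848561202517
handle (236, array([ 476.3, -182.9]), array([67.1, 14.4]), 4.81) 0.10267829935023443
wing (156, array([ 605.6, -218.7]), array([17. , 63.4]), 16.18) 0.10254428477047406
bronze (788, array([ 587. , -220.2]), array([76.9, 93.5]), 69.75) [0.06626205 0.07274052 0.10490244]
trough (1348, array([510.5, 265.3]), array([117.9, 249.1]), 7.89) [0.0618493  0.06948675]
0.04 (1348, array([510.5, 265.3]), array([117.9, 249.1]), 7.89)
0.055 (794, array([510.5, 265.3]), array([117.9, 249.1]), 7.89)
0.058 (733, array([510.5, 265.3]), array([117.9, 249.1]), 7.89)
0.06 (698, array([510.5, 265.3]), array([117.9, 249.1]), 7.89)
mat (1969, array([669.6,   2. ]), array([148.9, 147.9]), 0.14) 0.004957465077507717
grip (100, array([666.3, -47.6]), array([16.6, 26.7]), 24.36) [ 0.66488437 -0.04734897  0.12339691]
scoop (1260, array([670.8, -25.8]), array([138.9, 161.2]), 89.79)
scoop walls (180, array([661.6, -31.6]), array([100.6,  56.1]), 18.34)
ball [546. 260.  18.] 5.95 0.032
ball [510. 288.  18.] 5.25 0.035
ball [528. 320.  18.] 5.575 0.035
ball [480. 252.  18.] 5.725 0.034
ball [540. 291.  18.] 5.325 0.032
ball [469. 337.  18.] 7.55 0.031
ball [486. 316.  18.] 5.25 0.033
ball [510. 258.  18.] 4.975 0.034
ball [523. 350.  18.] 5.175 0.033
ball [473. 280.  18.] 6.7 0.032
```

```bash
cat >> h.py <<'E'
from scipy.spatial.transform import Rotation as Ro
def down(phi,pitch=0):
    "tool pointing down, tool x at heading phi (deg); pitch = turn about tool x"
    h=np.radians(phi)/2; return Ro.from_quat([np.cos(h),np.sin(h),0,0])*Ro.from_euler("x",pitch,degrees=True)
def chain(steps,start=None):
    "steps: (pos m, Rotation); prints row for each one relative to the one before"
    from rig import get_obs
    if start is None:
        o=get_obs();start=(np.array(o["position"]),Ro.from_quat(o["ee_rot"]))
        print("at",np.round(start[0],4),"phi",round(phi(start[1]),1),"t",o["clock"],"w",round(float(o["grip_width"]),4))
    p,r=start
    for P,R in steps:
        d=r.inv().apply(np.array(P)-p)/.3; w=(r.inv()*R).as_rotvec()/np.pi
        print(np.round(np.r_[d,w],3).tolist()); p,r=np.array(P),R
def phi(r): x=r.as_matrix()[:,0];return float(np.degrees(np.arctan2(x[1],x[0])))
CH=np.array([.4835,-.2605]);CX=np.array([-.0906,.9959]);CY=np.array([-.9959,-.0906])
def ch(x,y,z): return np.r_[CH+x/1e3*CX+y/1e3*CY,z]
E
python3 - <<'E'
from h import *
c=[.6055,-.219]
chain([([.41,-.41,.2],down(60)),(c+[.2],down(106)),(c+[.084],down(106))])
E
```

```text
at [ 0.222  -0.6103  0.2045] phi 20.0 t 0.1 w 0.0942
[0.817, -0.413, 0.016, -0.0, -0.0, -0.222]
[0.877, 0.246, 0.0, 0.0, 0.0, -0.256]
[0.0, 0.0, 0.387, 0.0, 0.0, 0.0]
```

Call:
arm_command --pt "0.817 -0.413 0.016 0 0 -0.222" --pt "0.817 -0.413 0.016 0 0 -0.222" --pt "0.817 -0.413 0.016 0 0 -0.222" --pt "0.817 -0.413 0.016 0 0 -0.222" --pt "0.817 -0.413 0.016 0 0 -0.222" --pt "0.817 -0.413 0.016 0 0 -0.222" --pt "0.817 -0.413 0.016 0 0 -0.222" --pt "0.817 -0.413 0.016 0 0 -0.222" --pt "0.817 -0.413 0.016 0 0 -0.222" --jaw 0.5

```text
clock: 1.0
position: [0.4094, -0.4115, 0.2005]
ee_rot: [0.867, 0.499, -0.0, -0.0]
force: [-0.5, 0.6, -0.6]
grip_width: 0.0472
gripper_force: 0.0
```

Call:
arm_command --pt "0.877 0.246 0 0 0 -0.256" --pt "0.877 0.246 0 0 0 -0.256" --pt "0.877 0.246 0 0 0 -0.256" --pt "0.877 0.246 0 0 0 -0.256" --pt "0.877 0.246 0 0 0 -0.256" --pt "0.877 0.246 0 0 0 -0.256" --pt "0.877 0.246 0 0 0 -0.256" --pt "0.877 0.246 0 0 0 -0.256" --pt "0.877 0.246 0 0 0 -0.256" --pt "0.877 0.246 0 0 0 -0.256" --pt "0.877 0.246 0 0 0 -0.256"

```text
clock: 2.1
position: [0.6052, -0.221, 0.2008]
ee_rot: [0.602, 0.798, -0.0, 0.0]
force: [-0.5, 0.1, 0.1]
grip_width: 0.047
gripper_force: 0.0
```

```bash
python3 - <<'E'
from h import *
c=[.6055,-.219]
chain([(c+[.084],down(106)),(c+[.084],down(142)),(c+[.084],down(179)),(c+[.15],down(179)),(ch(78,0,.15),down(185.2)),(ch(78,0,.0735),down(185.2)),(ch(0,0,.0735),down(185.2)),(ch(-74,0,.0735),down(185.2)),(ch(-74,0,.16),down(185.2))])
E
```

```text
at [ 0.6052 -0.221   0.2008] phi 105.9 t 2.1 w 0.047
[0.006, 0.003, 0.389, -0.0, 0.0, -0.0]
[0.0, 0.0, 0.0, 0.0, 0.0, -0.2]
[0.0, 0.0, 0.0, 0.0, 0.0, -0.206]
[0.0, 0.0, -0.22, 0.0, 0.0, 0.0]
[0.432, 0.113, 0.0, 0.0, 0.0, -0.034]
[0.0, 0.0, 0.255, 0.0, 0.0, 0.0]
[0.0, -0.26, 0.0, 0.0, 0.0, 0.0]
[0.0, -0.247, 0.0, 0.0, 0.0, 0.0]
[0.0, 0.0, -0.288, 0.0, 0.0, 0.0]
```

Call:
arm_command --pt "0.006 0.003 0.15 0 0 0" --pt "0.006 0.003 0.28 0 0 0" --pt "0.006 0.003 0.389 0 0 0" --pt "0.006 0.003 0.389 0 0 0" --pt "0.006 0.003 0.389 0 0 0"

```text
clock: 2.6
position: [0.6061, -0.2183, 0.0844]
ee_rot: [0.602, 0.799, -0.0, -0.0]
force: [0.7, -1.0, 0.3]
grip_width: 0.0471
gripper_force: 0.0
```

Call:
arm_command --pt "0 0 0 0 0 0" --pt "0 0 0 0 0 0" --pt "0 0 0 0 0 0" --pt "0 0 0 0 0 0" --pt "0 0 0 0 0 0" --pt "0 0 0 0 0 0" --jaw 0

```text
clock: 3.2
position: [0.6045, -0.2189, 0.0851]
ee_rot: [0.601, 0.799, -0.002, -0.001]
force: [-8.8, -0.9, 7.9]
grip_width: 0.0139
gripper_force: 29.4
```

```bash
python3 -c "
from rig import *
o=get_obs();print(o)"
```

```text
{'clock': 3.2, 'joint_positions': array([-0.52188438,  0.35840525,  1.65106941, -0.00395081,  1.1354903 ,
       -0.80030088]), 'qd': array([-9.98398661e-06, -1.83328576e-03, -1.57336483e-03,  1.60666417e-03,
       -8.11501077e-04, -9.25389129e-04]), 'joint_torque': array([  3.03611286, -39.42878723, -28.68169427,   1.52904499,
        -1.82130866,  -0.09421864]), 'position': array([ 0.60448897, -0.21888779,  0.08506744]), 'ee_rot': array([ 0.60147937,  0.79888454, -0.00198502, -0.00145123]), 'force': array([-8.80066966, -0.92450987,  7.87357913]), 'wrist_torque': array([-0.42314791,  1.679364  , -0.14500161]), 'gripper_force': 29.391408562660217, 'grip_width': 0.013949672317744253}
```

Call:
arm_command --pt "0.001 -0.005 0 0 0 0" --pt "0.001 -0.005 0 0 0 -0.04" --pt "0.001 -0.005 0 0 0 -0.08" --pt "0.001 -0.005 0 0 0 -0.12" --pt "0.001 -0.005 0 0 0 -0.16" --pt "0.001 -0.005 0 0 0 -0.2" --pt "0.001 -0.005 0 0 0 -0.24" --pt "0.001 -0.005 0 0 0 -0.28" --pt "0.001 -0.005 0 0 0 -0.32" --pt "0.001 -0.005 0 0 0 -0.36" --pt "0.001 -0.005 0 0 0 -0.38" --pt "0.001 -0.005 0 0 0 -0.395" --pt "0.001 -0.005 0 0 0 -0.395"

```text
clock: 4.5
position: [0.6033, -0.2205, 0.0851]
ee_rot: [0.025, 1.0, -0.002, -0.002]
force: [-8.8, -6.2, 4.7]
grip_width: 0.0137
gripper_force: 29.7
```

```bash
python3 - <<'E'
from h import *
chain([])
from rig import *
o=get_obs();print(o["wrist_torque"],o["force"])
E
```

```text
at [ 0.6033 -0.2205  0.0851] phi 177.2 t 4.5 w 0.0137
[-1.18031366  1.3812342  -0.12913483] [-8.79118523 -6.16084987  4.69476599]
```

Call:
arm_command --pt "0 0 0 0 0 -0.02" --pt "0 0 0 0 0 -0.03" --pt "0 0 0 0 0 -0.03" --pt "0 0 0 0 0 -0.03"

```text
clock: 4.9
position: [0.6033, -0.2205, 0.0851]
ee_rot: [-0.021, 1.0, -0.002, -0.001]
force: [-8.6, -6.5, 6.4]
grip_width: 0.0142
gripper_force: 32.5
```

```bash
python3 - <<'E'
from h import *
chain([])
from rig import *
o=get_obs();print(o["wrist_torque"],o["force"])
E
```

```text
at [ 0.6033 -0.2205  0.0851] phi -177.6 t 4.9 w 0.0142
[-1.15494592  1.43728042 -0.74073933] [-8.58306547 -6.47535888  6.35781844]
```

Call:
arm_command --pt "0 0 0 0 0 0" --pt "0 0 0 0 0 0" --pt "0 0 0 0 0 0" --pt "0 0 -0.1 0 0 0" --pt "0 0 -0.22 0 0 0" --pt "0 0 -0.22 0 0 0" --jaw 0.5

```text
clock: 5.5
position: [0.6079, -0.2193, 0.1559]
ee_rot: [-0.022, 1.0, -0.002, 0.004]
force: [1.2, 0.3, 0.9]
grip_width: 0.047
gripper_force: 0.0
```

```bash
python3 - <<'E'
from h import *
chain([(ch(78,0,.15),down(185.2)),(ch(78,0,.0735),down(185.2))])
s=grab();w=cloud(s);h=hsv(s);z=w[...,2]
m=roi(535,315,585,395)&(h[...,2]<70)&(z>.09);print("handle",rect(m,w),np.nanmedian(z[m]))
G=roi(365,180,485,295);m=G&(z>.11);print("grip",rect(m,w),np.nanmedian(w[m],0))
m=G&(z>.035)&(z<.06);print("scoop walls",rect(m,w))
E
```

```text
at [ 0.6079 -0.2193  0.1559] phi -177.4 t 5.5 w 0.047
[0.433, 0.141, 0.015, -0.002, 0.003, -0.015]
[0.0, 0.0, 0.255, 0.0, 0.0, 0.0]
handle (2, array([447.6, -69.1]), array([2.4, 0. ]), 152.56) 0.5290441072242936
grip (100, array([666.7, -47.6]), array([16.5, 26.1]), 18.13) [ 0.66506774 -0.04726377  0.12365993]
scoop walls (176, array([661.7, -31.8]), array([100.6,  56.7]), 18.81)
```

Call:
arm_command --pt "0.433 0.141 0.015 -0.002 0.003 -0.015" --pt "0.433 0.141 0.015 -0.002 0.003 -0.015" --pt "0.433 0.141 0.015 -0.002 0.003 -0.015" --pt "0.433 0.141 0.015 -0.002 0.003 -0.015" --pt "0.433 0.141 0.12 -0.002 0.003 -0.015" --pt "0.433 0.141 0.27 -0.002 0.003 -0.015" --pt "0.433 0.141 0.27 -0.002 0.003 -0.015" --pt "0.433 0.141 0.27 -0.002 0.003 -0.015"

```text
clock: 6.35
position: [0.4733, -0.1814, 0.0679]
ee_rot: [-0.046, 0.999, 0.004, -0.005]
force: [0.3, -0.2, 0.3]
grip_width: 0.0471
gripper_force: 0.0
```

Call:
arm_command --pt "0 0 0 0 0 0" --pt "0 0 0 0 0 0" --pt "0 0 0 0 0 0" --pt "0 0 0 0 0 0" --pt "0 0 0 0 0 0" --pt "0 0 0 0 0 0" --jaw 0

```text
clock: 6.95
position: [0.4733, -0.1848, 0.0689]
ee_rot: [-0.046, 0.999, -0.001, -0.004]
force: [1.2, -13.5, -8.3]
grip_width: 0.0135
gripper_force: 30.0
```

```bash
python3 - <<'E'
from h import *
s=grab("scene","s1.png",sc=1.5)
chain([(ch(78-75,0,.0735),down(185.2)),(ch(78-153,0,.0735),down(185.2))])
E
```

```text
at [ 0.4733 -0.1848  0.0689] phi -174.7 t 7.0 w 0.0138
[-0.011, -0.244, -0.015, -0.0, -0.003, 0.0]
[0.0, -0.26, 0.0, 0.0, 0.0, 0.0]
```

View pics/s1.png

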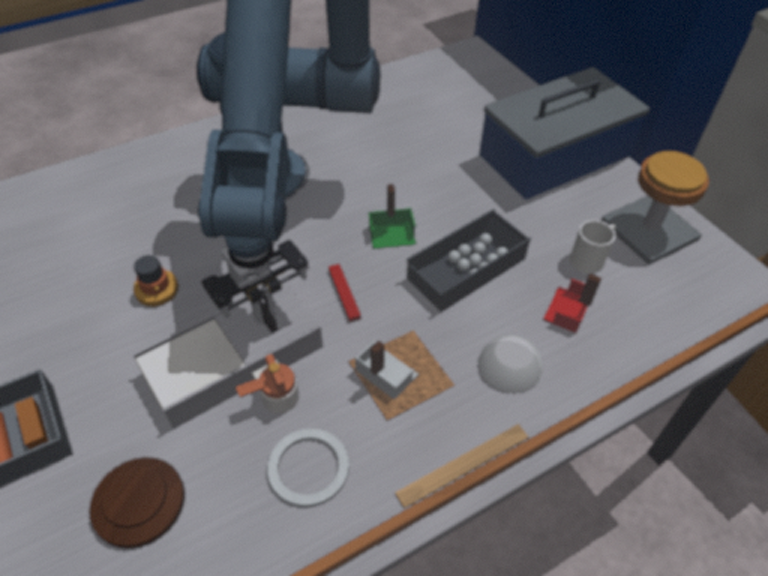

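The coupling tongue at (258,385) is now swung clear of the cover, and the fingers are on the handle at (262,305).

Call:
arm_command --pt "0 -0.015 -0.005 0 0 0" --pt "-0.001 -0.05 -0.01 0 0 0" --pt "-0.002 -0.1 -0.012 0 0 0" --pt "-0.004 -0.15 -0.013 0 0 0" --pt "-0.006 -0.2 -0.013 0 0 0" --pt "-0.008 -0.25 -0.013 0 0 0" --pt "-0.009 -0.3 -0.013 0 0 0" --pt "-0.01 -0.35 -0.013 0 0 0" --pt "-0.01 -0.4 -0.013 0 0 0" --pt "-0.01 -0.44 -0.013 0 0 0" --pt "-0.01 -0.47 -0.013 0 0 0" --pt "-0.01 -0.49 -0.013 0 0 0" --pt "-0.01 -0.505 -0.013 0 0 0" --pt "-0.01 -0.515 -0.013 0 0 0" --pt "-0.01 -0.515 -0.013 0 0 0"

```text
clock: 8.5
position: [0.4868, -0.3341, 0.069]
ee_rot: [-0.045, 0.999, 0.006, -0.008]
force: [-7.9, 2.8, -18.5]
grip_width: 0.0141
gripper_force: 30.0
```

```bash
python3 - <<'E'
from h import *
chain([(ch(-75,0,.16),down(185.2)),([.62,-.10,.25],down(195))])
E
```

```text
at [ 0.4868 -0.3341  0.069 ] phi -174.8 t 8.5 w 0.0141
[-0.006, -0.001, -0.304, 0.004, -0.005, 0.0]
[-0.502, 0.742, -0.3, 0.0, 0.0, -0.054]
```

Call:
arm_command --pt "0 -0.01 -0.006 0 0 0" --pt "0 -0.015 -0.006 0 0 0" --pt "0 -0.015 -0.006 0 0 0"

```text
clock: 8.8
position: [0.4868, -0.334, 0.069]
ee_rot: [-0.046, 0.999, 0.01, -0.009]
force: [-4.9, 15.0, -18.5]
grip_width: 0.0139
gripper_force: 30.1
```

Call:
arm_command --pt "0 0.01 0.01 0 0 0" --pt "0 0.01 0.01 0 0 0" --pt "0 0.01 0.01 0 0 0" --pt "0 0.01 -0.15 0 0 0" --pt "0 0.01 -0.3 0 0 0" --pt "0 0.01 -0.45 0 0 0" --pt "0 0.01 -0.6 0 0 0" --pt "0 0.01 -0.6 0 0 0" --jaw 0.6

```text
clock: 9.6
position: [0.4957, -0.3418, 0.2652]
ee_rot: [-0.045, 0.999, -0.004, 0.002]
force: [-0.2, 0.4, -0.2]
grip_width: 0.0563
gripper_force: 0.0
```

```bash
cat >> h.py <<'E'
def sc(lip,psi,pitch=0,off=(-36,0,72)):
    "TCP pose for scoop whose lip midpoint underside (scoop x=+28) is at lip (m)"
    R=down(psi+90,pitch); S=R*Ro.from_euler("x",180,degrees=True)  # axes: y,-x.. of scoop
    M=R.as_matrix(); sx,sy,sz=M[:,1],M[:,0],-M[:,2]
    d=(np.array(off)-[28,0,0])/1e3
    return np.array(lip)+d[0]*sx+d[1]*sy+d[2]*sz,R
TR=np.array([.5105,.2653]);TX=np.array([-.1373,.9905]);TY=np.array([-.9905,-.1373])
def tr(x,y,z): return np.r_[TR+x/1e3*TX+y/1e3*TY,z/1e3]
def look_scoop(s):
    w=cloud(s);z=w[...,2];G=roi(360,180,500,310);m=G&(z>.11);print("grip",rect(m,w),np.nanmedian(w[m],0))
    m=G&(z>.035)&(z<.06);print("scoop walls",rect(m,w))
E
python3 - <<'E'
from h import *
look_scoop(grab())
g=[.6663,-.0476]
chain([(g+[.25],down(198.8)),(g+[.076],down(198.8))])
E
```

```text
grip (98, array([666.7, -47.5]), array([17.1, 26.1]), 25.12) [ 0.66488867 -0.04728342  0.1240772 ]
scoop walls (180, array([661.8, -31.5]), array([100.8,  56. ]), 18.39)
at [ 0.4944 -0.3405  0.261 ] phi -174.8 t 9.65 w 0.0561
[-0.659, 0.921, 0.033, -0.001, -0.0, -0.076]
[0.0, 0.0, 0.58, 0.0, 0.0, 0.0]
```

Call:
arm_command --pt "-0.1 0.14 0.01 0 0 -0.02" --pt "-0.2 0.28 0.02 0 0 -0.04" --pt "-0.3 0.42 0.03 0 0 -0.06" --pt "-0.4 0.56 0.033 0 0 -0.076" --pt "-0.5 0.7 0.033 0 0 -0.076" --pt "-0.6 0.84 0.033 0 0 -0.076" --pt "-0.659 0.921 0.033 0 0 -0.076" --pt "-0.659 0.921 0.033 0 0 -0.076" --pt "-0.659 0.921 0.033 0 0 -0.076" --pt "-0.659 0.921 0.033 0 0 -0.076"

```text
clock: 10.65
position: [0.6634, -0.0455, 0.2435]
ee_rot: [-0.164, 0.987, 0.004, -0.005]
force: [-0.8, 0.5, -0.5]
grip_width: 0.0563
gripper_force: 0.0
```

```bash
python3 - <<'E'
from h import *
g=[.6663,-.0476]
chain([(g+[.14],down(198.8)),(g+[.076],down(198.8))])
E
```

```text
at [ 0.6634 -0.0455  0.2435] phi -161.2 t 10.65 w 0.0563
[-0.01, -0.013, 0.345, 0.003, -0.002, 0.0]
[0.0, 0.0, 0.213, 0.0, 0.0, 0.0]
```

Call:
arm_command --pt "-0.01 -0.013 0.1 0.003 -0.002 0" --pt "-0.01 -0.013 0.2 0.003 -0.002 0" --pt "-0.01 -0.013 0.3 0.003 -0.002 0" --pt "-0.01 -0.013 0.4 0.003 -0.002 0" --pt "-0.01 -0.013 0.5 0.003 -0.002 0" --pt "-0.01 -0.013 0.55 0.003 -0.002 0" --pt "-0.01 -0.013 0.555 0.003 -0.002 0" --pt "-0.01 -0.013 0.555 0.003 -0.002 0"

```text
clock: 11.45
position: [0.6666, -0.047, 0.0781]
ee_rot: [-0.164, 0.987, -0.001, 0.0]
force: [0.3, 0.5, 0.2]
grip_width: 0.0566
gripper_force: 0.0
```

```bash
python3 - <<'E'
from h import *
chain([([.6663,-.0476,.076],down(198.8))])
look_scoop(grab("top","t2.png",box=(200,100,340,220),sc=5))
E
```

```text
at [ 0.6666 -0.047   0.0781] phi -161.2 t 11.45 w 0.0566
[0.001, -0.002, 0.007, -0.0, -0.0, 0.0]
grip (5668, array([570.8,  -7.1]), array([112. , 208.3]), 88.49) [ 0.52488598 -0.00262153  0.48409371]
scoop walls (0, array([0., 0.]), array([0., 0.]), 0.0)
```

View pics/t2.png

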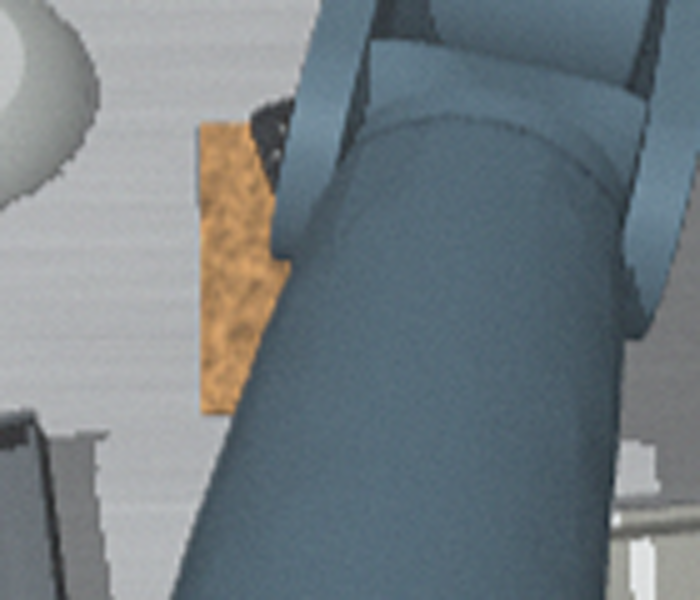

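The arm hides the scoop; only the mat's left edge at (230,270) shows. I'll close anyway.

Call:
arm_command --pt "0 -0.002 0.007 0 0 0" --pt "0 -0.002 0.007 0 0 0" --pt "0 -0.002 0.007 0 0 0" --pt "0 -0.002 0.007 0 0 0" --pt "0 -0.002 0.007 0 0 0" --pt "0 -0.002 0.007 0 0 0" --pt "0 -0.002 0.007 0 0 0" --jaw 0

```text
clock: 12.2
position: [0.6667, -0.047, 0.0755]
ee_rot: [-0.164, 0.986, -0.001, -0.0]
force: [0.8, -2.5, 2.3]
grip_width: 0.0262
gripper_force: 30.0
```

```bash
python3 - <<'E'
from h import *
s=grab("scene","s2.png",box=(180,150,350,290),sc=4)
chain([([.6663,-.0476,.076],down(198.8))])
E
```

```text
at [ 0.6667 -0.047   0.0755] phi -161.1 t 12.25 w 0.0262
[0.002, -0.001, -0.002, -0.001, -0.0, 0.001]
```

View pics/s2.png

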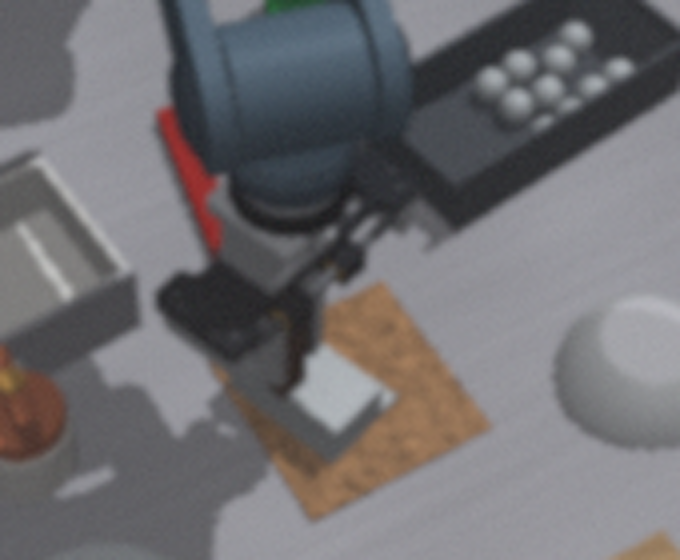

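The fingers hold the grip at (290,350), and the pan is flat on the mat.

```bash
cat >> h.py <<'E'
def rows(poses,start=None):
    "all relative to the same start"
    if start is None:
        from rig import get_obs
        o=get_obs();start=(np.array(o["position"]),Ro.from_quat(o["ee_rot"]))
    p,r=start
    for P,R in poses: print(np.round(np.r_[r.inv().apply(np.array(P)-p)/.3,(r.inv()*R).as_rotvec()/np.pi],3).tolist())
OFF=(-36,0,71.5)
E
python3 - <<'E'
from h import *
chain([([.6663,-.0476,.22],down(198.8)),sc(tr(-34,0,150),97.9,9,OFF),sc(tr(-34,0,40),97.9,9,OFF),sc(tr(-34,0,8),97.9,9,OFF)])
print(sc(tr(-34,0,8),97.9,9,OFF)[0])
E
```

```text
at [ 0.6667 -0.047   0.0755] phi -161.1 t 12.25 w 0.0262
[0.002, -0.002, -0.482, -0.001, -0.0, 0.001]
[0.21, 0.873, -0.035, 0.05, 0.005, 0.06]
[0.0, 0.057, 0.362, 0.0, 0.0, 0.0]
[0.0, 0.017, 0.105, 0.0, 0.0, 0.0]
[0.52231903 0.18008977 0.08863152]
```

Call:
arm_command --pt "0 0 -0.08 0 0 0" --pt "0 0 -0.18 0 0 0" --pt "0 0 -0.28 0 0 0" --pt "0 0 -0.38 0 0 0" --pt "0 0 -0.482 0 0 0" --pt "0 0 -0.482 0 0 0" --pt "0 0 -0.482 0 0 0"

```text
clock: 12.95
position: [0.666, -0.0463, 0.2185]
ee_rot: [-0.164, 0.986, -0.0, -0.001]
force: [-0.1, -0.6, -2.4]
grip_width: 0.0258
gripper_force: 30.0
```

Call:
arm_command --pt "0.02 0.08 0 0.005 0 0.006" --pt "0.04 0.17 -0.01 0.01 0.001 0.012" --pt "0.06 0.26 -0.01 0.015 0.002 0.018" --pt "0.08 0.35 -0.02 0.02 0.002 0.024" --pt "0.1 0.44 -0.02 0.025 0.003 0.03" --pt "0.13 0.53 -0.03 0.03 0.003 0.036" --pt "0.15 0.62 -0.03 0.035 0.004 0.042" --pt "0.17 0.71 -0.03 0.04 0.004 0.048" --pt "0.19 0.8 -0.035 0.045 0.005 0.054" --pt "0.21 0.873 -0.035 0.05 0.005 0.06" --pt "0.21 0.873 -0.035 0.05 0.005 0.06" --pt "0.21 0.873 -0.035 0.05 0.005 0.06" --pt "0.21 0.873 -0.035 0.05 0.005 0.06"

```text
clock: 14.25
position: [0.5218, 0.18, 0.2286]
ee_rot: [-0.07, 0.994, -0.079, 0.004]
force: [0.1, 1.0, -2.3]
grip_width: 0.0259
gripper_force: 30.0
```

```bash
python3 - <<'E'
from h import *
chain([sc(tr(-34,0,75),97.9,9,OFF),sc(tr(-34,0,12),97.9,9,OFF)])
s=grab("scene","s3.png",box=(230,120,390,240),sc=5)
E
```

```text
at [0.5218 0.18   0.2286] phi -172.0 t 14.25 w 0.0259
[-0.003, 0.039, 0.24, -0.001, -0.001, 0.001]
[0.0, 0.033, 0.207, 0.0, 0.0, 0.0]
```

View pics/s3.png

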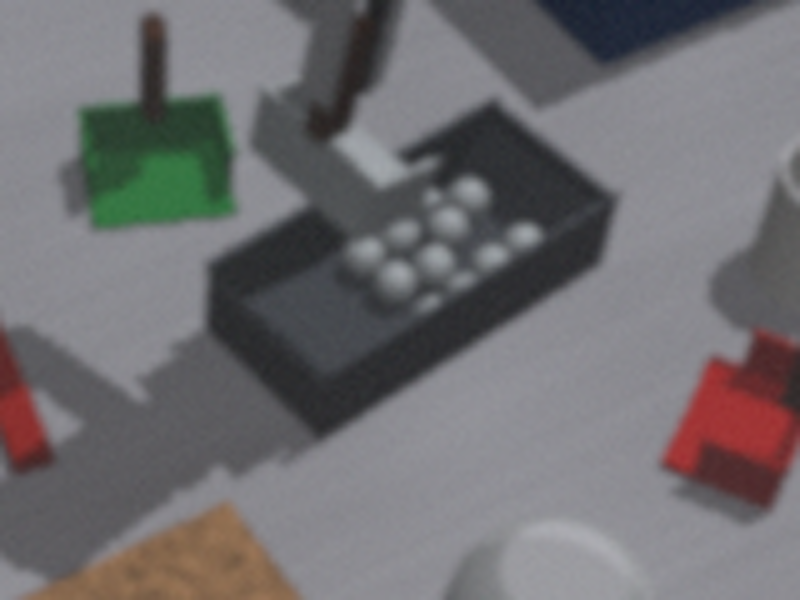

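The scoop hovers above the trough's slope, lip at (410,170) behind the balls at (370,250) and beyond.

Call:
arm_command --pt "-0.003 0.01 0.06 -0.001 -0.001 0.001" --pt "-0.003 0.02 0.12 -0.001 -0.001 0.001" --pt "-0.003 0.03 0.18 -0.001 -0.001 0.001" --pt "-0.003 0.039 0.24 -0.001 -0.001 0.001" --pt "-0.003 0.05 0.3 -0.001 -0.001 0.001" --pt "-0.003 0.06 0.36 -0.001 -0.001 0.001" --pt "-0.003 0.066 0.41 -0.001 -0.001 0.001" --pt "-0.003 0.072 0.447 -0.001 -0.001 0.001" --pt "-0.003 0.072 0.447 -0.001 -0.001 0.001" --pt "-0.003 0.072 0.447 -0.001 -0.001 0.001"

```text
clock: 15.3
position: [0.523, 0.1809, 0.0945]
ee_rot: [-0.069, 0.995, -0.077, 0.006]
force: [0.7, 0.4, -1.6]
grip_width: 0.0258
gripper_force: 30.0
```

```bash
python3 - <<'E'
from h import *
chain([sc(tr(-34,0,5.5),97.9,9,OFF)])
E
```

```text
at [0.523  0.1809 0.0945] phi -172.1 t 15.3 w 0.0258
[0.003, 0.002, 0.028, 0.0, 0.001, -0.0]
```

Call:
arm_command --pt "0.003 0.001 0.01 0 0.001 0" --pt "0.003 0.002 0.02 0 0.001 0" --pt "0.003 0.002 0.028 0 0.001 0" --pt "0.003 0.002 0.028 0 0.001 0"

```text
clock: 15.7
position: [0.5216, 0.1801, 0.0855]
ee_rot: [-0.069, 0.995, -0.078, 0.004]
force: [-0.4, -0.7, -1.3]
grip_width: 0.0258
gripper_force: 30.0
```

```bash
python3 - <<'E'
from h import *
chain([])
P=lambda l:9 if l<0 else max(2,9-7*l/45)
rows([sc(tr(l,0,5.2),97.9,P(l),OFF) for l in range(-29,47,5)])
E
```

```text
at [0.5216 0.1801 0.0855] phi -172.1 t 15.7 w 0.0258
[-0.002, 0.016, -0.004, 0.0, -0.001, 0.0]
[-0.002, 0.032, -0.006, 0.0, -0.001, 0.0]
[-0.002, 0.049, -0.009, 0.0, -0.001, 0.0]
[-0.002, 0.065, -0.011, 0.0, -0.001, 0.0]
[-0.002, 0.082, -0.014, 0.0, -0.001, 0.0]
[-0.002, 0.098, -0.017, 0.0, -0.001, 0.0]
[-0.002, 0.114, -0.019, -0.0, -0.001, 0.0]
[-0.002, 0.127, -0.018, -0.005, -0.001, 0.0]
[-0.002, 0.141, -0.018, -0.009, -0.001, 0.0]
[-0.002, 0.154, -0.017, -0.013, -0.001, 0.0]
[-0.002, 0.167, -0.017, -0.018, -0.001, 0.0]
[-0.002, 0.181, -0.016, -0.022, -0.001, 0.0]
[-0.002, 0.194, -0.016, -0.026, -0.001, 0.0]
[-0.002, 0.208, -0.015, -0.031, -0.001, 0.0]
[-0.002, 0.221, -0.015, -0.035, -0.001, 0.0]
[-0.002, 0.235, -0.015, -0.038, -0.001, 0.0]
```

Call:
arm_command --pt "-0.002 0.016 -0.004 0 -0.001 0" --pt "-0.002 0.032 -0.006 0 -0.001 0" --pt "-0.002 0.049 -0.009 0 -0.001 0" --pt "-0.002 0.065 -0.011 0 -0.001 0" --pt "-0.002 0.082 -0.014 0 -0.001 0" --pt "-0.002 0.098 -0.017 0 -0.001 0" --pt "-0.002 0.114 -0.019 0 -0.001 0" --pt "-0.002 0.127 -0.018 -0.005 -0.001 0" --pt "-0.002 0.141 -0.018 -0.009 -0.001 0" --pt "-0.002 0.154 -0.017 -0.013 -0.001 0" --pt "-0.002 0.167 -0.017 -0.018 -0.001 0" --pt "-0.002 0.181 -0.016 -0.022 -0.001 0" --pt "-0.002 0.194 -0.016 -0.026 -0.001 0" --pt "-0.002 0.208 -0.015 -0.031 -0.001 0" --pt "-0.002 0.221 -0.015 -0.035 -0.001 0" --pt "-0.002 0.235 -0.015 -0.038 -0.001 0" --pt "-0.002 0.235 -0.015 -0.038 -0.001 0"

```text
clock: 17.4
position: [0.5127, 0.2503, 0.0792]
ee_rot: [-0.069, 0.997, -0.018, 0.002]
force: [-0.2, 0.4, -2.6]
grip_width: 0.026
gripper_force: 30.0
```

```bash
python3 - <<'E'
from h import *
chain([])
rows([sc(tr(l,0,5.),97.9,2,OFF) for l in (50,54,58,62,66,70,74,78,82,86,88.5)])
grab("scene","s4.png",box=(230,120,390,240),sc=5)
E
```

```text
at [0.5127 0.2503 0.0792] phi -172.1 t 17.4 w 0.026
[0.0, 0.013, 0.001, -0.0, 0.001, 0.0]
[0.0, 0.026, 0.001, -0.0, 0.001, 0.0]
[0.0, 0.039, 0.0, -0.0, 0.001, 0.0]
[0.0, 0.052, -0.0, -0.0, 0.001, 0.0]
[0.0, 0.066, -0.001, -0.0, 0.001, 0.0]
[0.0, 0.079, -0.001, -0.0, 0.001, 0.0]
[0.0, 0.092, -0.002, -0.0, 0.001, 0.0]
[0.0, 0.106, -0.002, -0.0, 0.001, 0.0]
[0.0, 0.119, -0.003, -0.0, 0.001, 0.0]
[0.0, 0.132, -0.003, -0.0, 0.001, 0.0]
[0.0, 0.141, -0.003, -0.0, 0.001, 0.0]
```

View pics/s4.png

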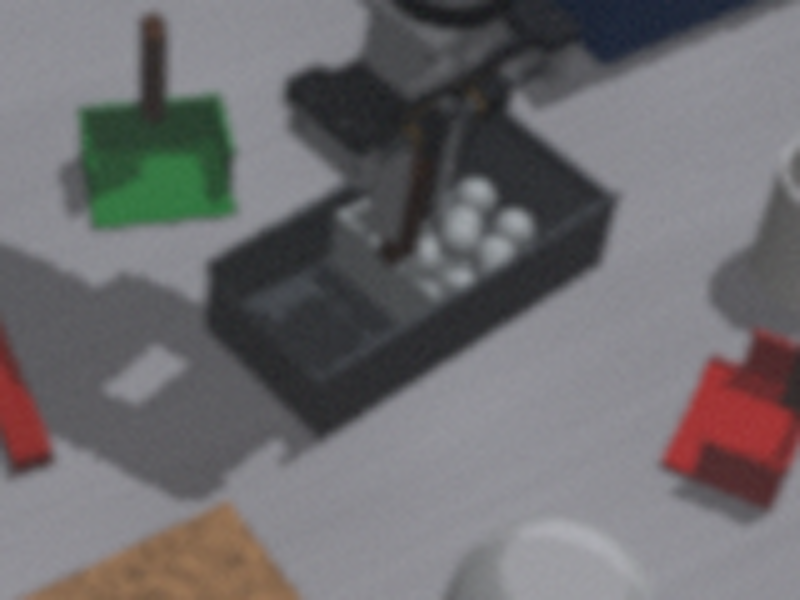

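Several balls, around (430,255), are already inside the pan. The rest are ahead at (480,220).

Call:
arm_command --pt "0 0.013 0.001 0 0.001 0" --pt "0 0.026 0.001 0 0.001 0" --pt "0 0.039 0 0 0.001 0" --pt "0 0.052 0 0 0.001 0" --pt "0 0.066 -0.001 0 0.001 0" --pt "0 0.079 -0.001 0 0.001 0" --pt "0 0.092 -0.002 0 0.001 0" --pt "0 0.106 -0.002 0 0.001 0" --pt "0 0.119 -0.003 0 0.001 0" --pt "0 0.132 -0.003 0 0.001 0" --pt "0 0.132 -0.003 0 0.001 0"

```text
clock: 18.55
position: [0.5066, 0.29, 0.0784]
ee_rot: [-0.069, 0.997, -0.018, -0.0]
force: [-2.5, -2.2, -5.3]
grip_width: 0.0259
gripper_force: 30.0
```

```bash
python3 - <<'E'
from h import *
chain([])
rows([sc(tr(88.5,0,5),97.9,2,OFF),sc(tr(89.5,0,6),97.9,1,OFF),sc(tr(91,0,8.5),97.9,-1,OFF),sc(tr(92,0,11),97.9,-3,OFF),sc(tr(93.5,0,14),97.9,-5,OFF),sc(tr(95,0,17),97.9,-7,OFF),sc(tr(96,0,20),97.9,-9,OFF),sc(tr(97,0,23),97.9,-11,OFF),sc(tr(97,0,26),97.9,-13,OFF),sc(tr(97,0,34),97.9,-15,OFF)])
grab("scene","s5.png",box=(230,120,390,240),sc=5)
E
```

```text
at [0.5066 0.29   0.0784] phi -172.1 t 18.55 w 0.0259
[-0.002, 0.007, -0.001, -0.0, -0.001, 0.0]
[-0.002, 0.006, -0.001, -0.006, -0.001, 0.0]
[-0.002, 0.002, -0.002, -0.017, -0.001, 0.0]
[-0.002, -0.002, -0.002, -0.028, -0.001, 0.0]
[-0.002, -0.005, -0.004, -0.039, -0.001, 0.0]
[-0.002, -0.008, -0.006, -0.05, -0.001, 0.0]
[-0.002, -0.012, -0.007, -0.061, -0.001, 0.0]
[-0.002, -0.015, -0.008, -0.072, -0.001, 0.0]
[-0.002, -0.022, -0.009, -0.083, -0.001, 0.0]
[-0.002, -0.029, -0.026, -0.095, -0.001, 0.0]
```

View pics/s5.png

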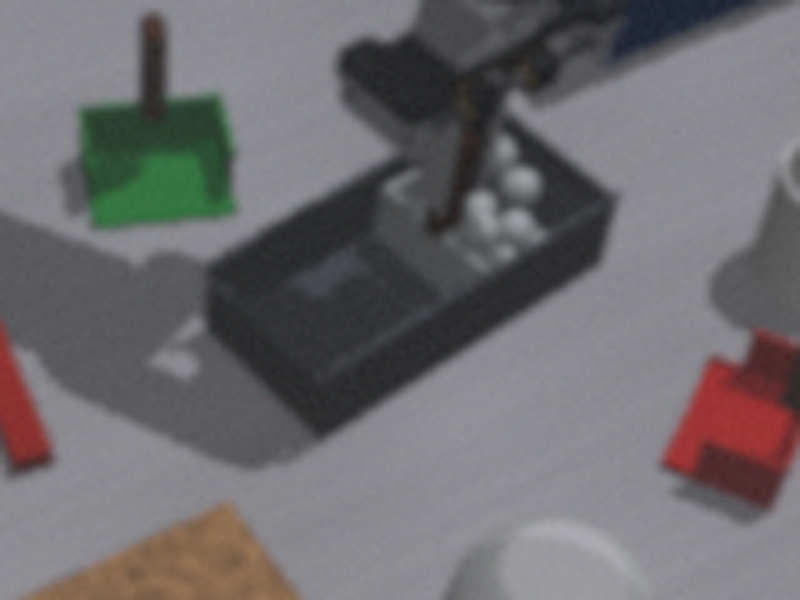

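The pan is near the ramp and the balls are stacked in its front half around (500,210).

Call:
arm_command --pt "-0.002 0.005 -0.001 0 -0.001 0" --pt "-0.002 0.009 -0.001 0 -0.001 0" --pt "-0.002 0.009 -0.001 0 -0.001 0" --pt "-0.002 0.008 -0.001 -0.006 -0.001 0" --pt "-0.002 0.004 -0.002 -0.017 -0.001 0" --pt "-0.002 0 -0.003 -0.028 -0.001 0" --pt "-0.002 -0.004 -0.005 -0.039 -0.001 0" --pt "-0.002 -0.008 -0.007 -0.05 -0.001 0" --pt "-0.002 -0.012 -0.009 -0.061 -0.001 0" --pt "-0.002 -0.015 -0.012 -0.072 -0.001 0" --pt "-0.002 -0.022 -0.016 -0.083 -0.001 0" --pt "-0.002 -0.029 -0.03 -0.095 -0.001 0" --pt "-0.002 -0.029 -0.03 -0.095 -0.001 0"

```text
clock: 19.9
position: [0.5102, 0.2795, 0.0884]
ee_rot: [-0.068, 0.989, 0.13, -0.007]
force: [-0.6, -2.0, -5.6]
grip_width: 0.0261
gripper_force: 30.0
```

```bash
python3 - <<'E'
from h import *
chain([sc(tr(94,0,95),97.9,-15,OFF),sc(tr(90,0,190),97.9,-15,OFF)])
grab("scene","s6.png",box=(230,120,390,240),sc=5)
E
```

```text
at [0.5102 0.2795 0.0884] phi -172.2 t 19.9 w 0.0261
[0.005, 0.049, -0.191, -0.0, 0.001, -0.0]
[0.0, 0.069, -0.309, 0.0, 0.0, 0.0]
```

View pics/s6.png

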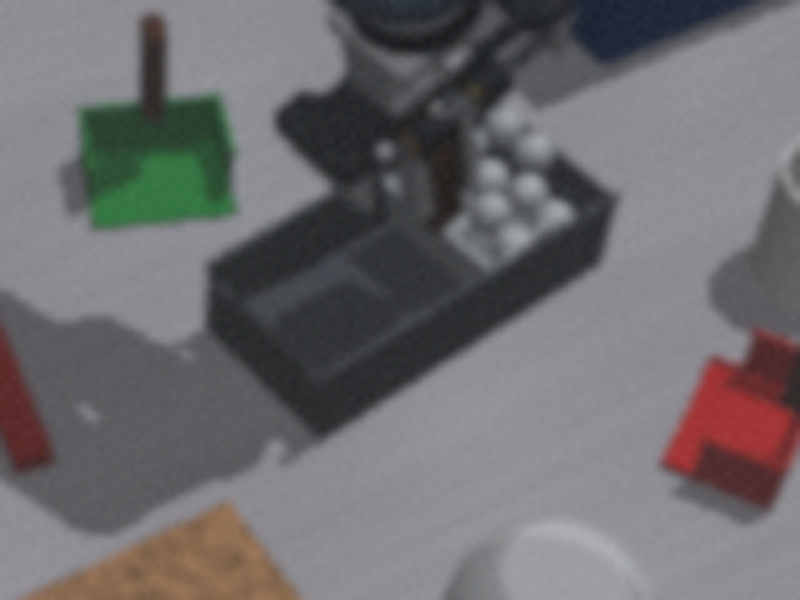

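The pan, nose-up at (500,190), seems to hold nearly all the balls. The force change of about 3 N is about ten balls. I'll lift slowly and check.

Call:
arm_command --pt "0.001 0.005 -0.02 -0.005 0 0" --pt "0.002 0.01 -0.05 -0.01 0 0" --pt "0.003 0.018 -0.08 -0.015 0 0" --pt "0.004 0.026 -0.11 -0.018 0 0" --pt "0.005 0.036 -0.15 -0.02 0 0" --pt "0.005 0.044 -0.18 -0.02 0 0" --pt "0.005 0.052 -0.21 -0.02 0 0" --pt "0.005 0.06 -0.24 -0.02 0 0" --pt "0.005 0.068 -0.27 -0.02 0 0" --pt "0.005 0.076 -0.3 -0.02 0 0" --pt "0.005 0.076 -0.3 -0.02 0 0" --pt "0.005 0.076 -0.3 -0.02 0 0"

```text
clock: 21.15
position: [0.5076, 0.2794, 0.1809]
ee_rot: [-0.068, 0.984, 0.161, -0.01]
force: [-0.7, -0.0, -4.4]
grip_width: 0.0257
gripper_force: 30.0
```

```bash
python3 - <<'E'
from h import *
chain([])
a=grab("scene")["img"][100:230,230:400];b=grab("top")["img"][140:270,80:240]
f=lambda i:cv2.resize(i[:,:,::-1],(400,int(400*i.shape[0]/i.shape[1])),interpolation=cv2.INTER_CUBIC)
A,B=f(a),f(b);n=min(len(A),len(B));cv2.imwrite("pics/c7.png",np.hstack([A[:n],B[:n]]))
E
```

```text
at [0.5076 0.2794 0.1809] phi -172.1 t 21.15 w 0.0257
```

View pics/c7.png

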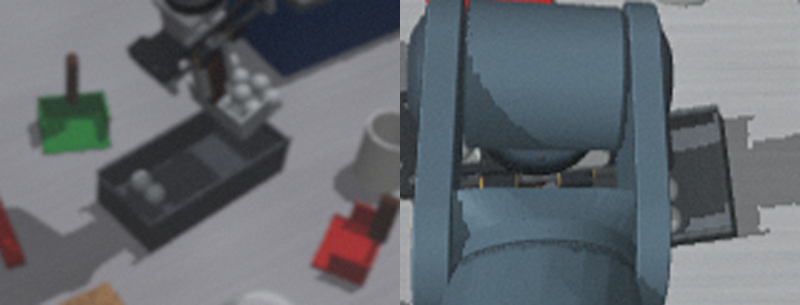

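Seven balls are in the pan at (245,95) and three are left in the trough at (148,187). I'll carry these seven first.

```bash
python3 - <<'E'
from h import *
from rig import get_obs
o=get_obs();p=np.array(o["position"]);R=Ro.from_quat(o["ee_rot"]);M=R.as_matrix()
lip=p+.064*M[:,1]+.0715*M[:,2];print("lip",lip,"pitch",np.degrees(np.arcsin(-M[2,1])))
end=ch(95,0,.135);mid=(lip+end)/2;mid[2]=.135
f=[.02,.06,.12,.2,.29,.38,.47,.56,.65,.74,.82,.89,.94,.98,1]
print(len(f));rows([sc(lip+(mid-lip)*[a,a,min(1,a*2)],97.9-1.35*a,-19,OFF) for a in f])
print();st=sc(mid,96.55,-19,OFF)
rows([sc(mid+(end-mid)*a,96.55-1.35*a,-19,OFF) for a in f],st)
E
```

```text
lip [0.49569671 0.3620282  0.13286901] pitch -18.61798365996964
15
[0.003, -0.018, -0.004, -0.002, 0.0, 0.0]
[0.01, -0.051, -0.016, -0.002, 0.0, 0.0]
[0.019, -0.1, -0.033, -0.002, -0.0, 0.001]
[0.032, -0.165, -0.057, -0.002, -0.0, 0.001]
[0.047, -0.238, -0.083, -0.002, -0.001, 0.002]
[0.061, -0.312, -0.109, -0.002, -0.001, 0.003]
[0.076, -0.385, -0.135, -0.002, -0.001, 0.003]
[0.09, -0.459, -0.16, -0.002, -0.001, 0.004]
[0.105, -0.533, -0.185, -0.002, -0.001, 0.005]
[0.12, -0.607, -0.21, -0.002, -0.002, 0.005]
[0.133, -0.673, -0.232, -0.002, -0.002, 0.006]
[0.144, -0.73, -0.252, -0.002, -0.002, 0.006]
[0.152, -0.771, -0.265, -0.002, -0.002, 0.007]
[0.158, -0.804, -0.277, -0.002, -0.002, 0.007]
[0.162, -0.821, -0.282, -0.002, -0.002, 0.007]

[0.003, -0.016, -0.006, 0.0, -0.0, 0.0]
[0.008, -0.049, -0.017, 0.0, -0.0, 0.0]
[0.017, -0.099, -0.034, -0.0, -0.0, 0.001]
[0.028, -0.165, -0.057, 0.0, -0.0, 0.001]
[0.041, -0.239, -0.082, 0.0, -0.001, 0.002]
[0.054, -0.313, -0.108, 0.0, -0.001, 0.003]
[0.066, -0.387, -0.133, 0.0, -0.001, 0.003]
[0.079, -0.461, -0.159, -0.0, -0.001, 0.004]
[0.092, -0.535, -0.184, 0.0, -0.002, 0.005]
[0.105, -0.609, -0.21, 0.0, -0.002, 0.005]
[0.116, -0.675, -0.232, 0.0, -0.002, 0.006]
[0.126, -0.732, -0.252, -0.0, -0.002, 0.006]
[0.133, -0.773, -0.266, -0.0, -0.002, 0.007]
[0.139, -0.806, -0.278, -0.0, -0.002, 0.007]
[0.141, -0.823, -0.283, 0.0, -0.002, 0.007]
```

Call:
arm_command --pt "0.003 -0.018 -0.004 -0.002 0 0" --pt "0.01 -0.051 -0.016 -0.002 0 0" --pt "0.019 -0.1 -0.033 -0.002 0 0.001" --pt "0.032 -0.165 -0.057 -0.002 0 0.001" --pt "0.047 -0.238 -0.083 -0.002 -0.001 0.002" --pt "0.061 -0.312 -0.109 -0.002 -0.001 0.003" --pt "0.076 -0.385 -0.135 -0.002 -0.001 0.003" --pt "0.09 -0.459 -0.16 -0.002 -0.001 0.004" --pt "0.105 -0.533 -0.185 -0.002 -0.001 0.005" --pt "0.12 -0.607 -0.21 -0.002 -0.002 0.005" --pt "0.133 -0.673 -0.232 -0.002 -0.002 0.006" --pt "0.144 -0.73 -0.252 -0.002 -0.002 0.006" --pt "0.152 -0.771 -0.265 -0.002 -0.002 0.007" --pt "0.158 -0.804 -0.277 -0.002 -0.002 0.007" --pt "0.162 -0.821 -0.282 -0.002 -0.002 0.007" --pt "0.162 -0.821 -0.282 -0.002 -0.002 0.007"

```text
clock: 22.85
position: [0.4952, 0.0143, 0.1823]
ee_rot: [-0.056, 0.985, 0.165, -0.009]
force: [-0.1, 0.9, -4.9]
grip_width: 0.0259
gripper_force: 30.0
```

Call:
arm_command --pt "0.003 -0.016 -0.006 0 0 0" --pt "0.008 -0.049 -0.017 0 0 0" --pt "0.017 -0.099 -0.034 0 0 0.001" --pt "0.028 -0.165 -0.057 0 0 0.001" --pt "0.041 -0.239 -0.082 0 -0.001 0.002" --pt "0.054 -0.313 -0.108 0 -0.001 0.003" --pt "0.066 -0.387 -0.133 0 -0.001 0.003" --pt "0.079 -0.461 -0.159 0 -0.001 0.004" --pt "0.092 -0.535 -0.184 0 -0.002 0.005" --pt "0.105 -0.609 -0.21 0 -0.002 0.005" --pt "0.116 -0.675 -0.232 0 -0.002 0.006" --pt "0.126 -0.732 -0.252 0 -0.002 0.006" --pt "0.133 -0.773 -0.266 0 -0.002 0.007" --pt "0.139 -0.806 -0.278 0 -0.002 0.007" --pt "0.141 -0.823 -0.283 0 -0.002 0.007" --pt "0.141 -0.823 -0.283 0 -0.002 0.007"

```text
clock: 24.45
position: [0.4832, -0.2496, 0.1821]
ee_rot: [-0.045, 0.985, 0.165, -0.008]
force: [-0.6, 0.7, -4.2]
grip_width: 0.0259
gripper_force: 30.0
```

```bash
python3 - <<'E'
from h import *
chain([])
Q=lambda x,z,p:sc(ch(x,0,z/1e3),95.2,p,OFF)
rows([Q(95,128,-19),Q(95,118,-19),Q(95,107,-18),Q(95,96,-17),Q(95,85,-16),Q(95,74,-14),Q(95,63,-12),Q(95,53,-9),Q(95,45,-6),Q(95,40,-3)])
print();rows([Q(95,38,p) for p in range(0,46,3)],Q(95,40,-3))
s=grab("scene","s8.png",box=(90,120,300,280),sc=3.5)
E
```

```text
at [ 0.4832 -0.2496  0.1821] phi -174.7 t 24.45 w 0.0259
[0.002, -0.007, 0.024, 0.0, -0.0, 0.0]
[0.002, -0.018, 0.055, 0.0, -0.0, 0.0]
[0.002, -0.025, 0.086, 0.006, -0.0, 0.0]
[0.002, -0.033, 0.117, 0.011, -0.0, 0.0]
[0.002, -0.041, 0.148, 0.017, -0.0, 0.0]
[0.002, -0.044, 0.176, 0.028, -0.0, 0.0]
[0.002, -0.047, 0.204, 0.039, -0.0, 0.0]
[0.002, -0.044, 0.227, 0.056, -0.0, 0.0]
[0.002, -0.038, 0.243, 0.072, -0.0, 0.0]
[0.002, -0.028, 0.251, 0.089, -0.0, 0.0]

[0.0, 0.012, -0.004, 0.017, 0.0, 0.0]
[0.0, 0.026, -0.014, 0.033, 0.0, 0.0]
[0.0, 0.04, -0.024, 0.05, -0.0, 0.0]
[0.0, 0.054, -0.032, 0.067, 0.0, 0.0]
[0.0, 0.069, -0.04, 0.083, 0.0, 0.0]
[0.0, 0.084, -0.048, 0.1, -0.0, 0.0]
[0.0, 0.099, -0.054, 0.117, 0.0, 0.0]
[0.0, 0.115, -0.06, 0.133, 0.0, 0.0]
[0.0, 0.131, -0.064, 0.15, 0.0, 0.0]
[0.0, 0.147, -0.068, 0.167, 0.0, 0.0]
[0.0, 0.164, -0.071, 0.183, 0.0, 0.0]
[0.0, 0.18, -0.073, 0.2, 0.0, 0.0]
[0.0, 0.197, -0.074, 0.217, 0.0, 0.0]
[0.0, 0.214, -0.075, 0.233, 0.0, 0.0]
[0.0, 0.231, -0.074, 0.25, 0.0, 0.0]
[0.0, 0.247, -0.073, 0.267, 0.0, 0.0]
```

View pics/s8.png

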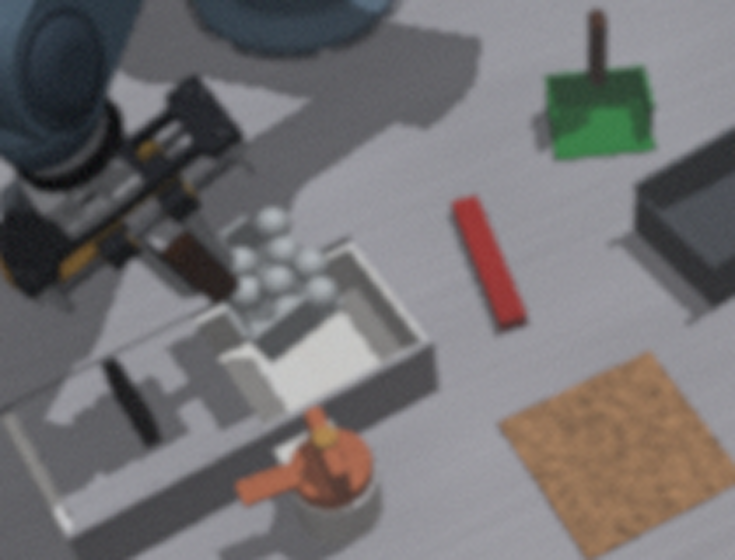

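The pan, with balls at (270,265), is above the open well at (330,360). I'll lower it and pour slowly.

Call:
arm_command --pt "0.002 -0.007 0.024 0 0 0" --pt "0.002 -0.018 0.055 0 0 0" --pt "0.002 -0.025 0.086 0.006 0 0" --pt "0.002 -0.033 0.117 0.011 0 0" --pt "0.002 -0.041 0.148 0.017 0 0" --pt "0.002 -0.044 0.176 0.028 0 0" --pt "0.002 -0.047 0.204 0.039 0 0" --pt "0.002 -0.044 0.227 0.056 0 0" --pt "0.002 -0.038 0.243 0.072 0 0" --pt "0.002 -0.028 0.251 0.089 0 0" --pt "0.002 -0.028 0.251 0.089 0 0"

```text
clock: 25.6
position: [0.4801, -0.2305, 0.1071]
ee_rot: [-0.047, 0.999, 0.027, -0.002]
force: [-0.2, 0.7, -5.0]
grip_width: 0.0259
gripper_force: 30.0
```

Call:
arm_command --pt "0 0.012 -0.004 0.017 0 0" --pt "0 0.026 -0.014 0.033 0 0" --pt "0 0.04 -0.024 0.05 0 0" --pt "0 0.047 -0.028 0.058 0 0" --pt "0 0.054 -0.032 0.067 0 0" --pt "0 0.062 -0.036 0.075 0 0" --pt "0 0.069 -0.04 0.083 0 0" --pt "0 0.077 -0.044 0.092 0 0" --pt "0 0.084 -0.048 0.1 0 0" --pt "0 0.099 -0.054 0.117 0 0" --pt "0 0.115 -0.06 0.133 0 0" --pt "0 0.131 -0.064 0.15 0 0" --pt "0 0.147 -0.068 0.167 0 0" --pt "0 0.164 -0.071 0.183 0 0" --pt "0 0.18 -0.073 0.2 0 0" --pt "0 0.197 -0.074 0.217 0 0" --pt "0 0.197 -0.074 0.217 0 0" --pt "0 0.197 -0.074 0.217 0 0"

```text
clock: 27.4
position: [0.4759, -0.1751, 0.1336]
ee_rot: [-0.044, 0.95, -0.309, 0.014]
force: [-0.1, -0.3, -1.8]
grip_width: 0.0258
gripper_force: 30.0
```

```bash
python3 - <<'E'
from h import *
chain([])
Q=lambda x,z,p:sc(ch(x,0,z/1e3),95.2,p,OFF)
rows([Q(95,38,36),Q(90,50,38),Q(85,65,40),Q(80,80,40),Q(80,95,40),Q(80,110,40),Q(80,130,40)])
s=grab("scene","s9.png",box=(90,120,300,280),sc=3.5)
E
```

```text
at [ 0.4759 -0.1751  0.1336] phi -174.7 t 27.4 w 0.0258
[0.0, -0.001, 0.001, -0.0, 0.0, 0.001]
[0.001, -0.03, -0.029, 0.011, 0.0, 0.001]
[0.001, -0.064, -0.066, 0.022, 0.0, 0.001]
[0.001, -0.107, -0.097, 0.022, 0.0, 0.001]
[0.001, -0.136, -0.137, 0.022, 0.0, 0.001]
[0.001, -0.166, -0.178, 0.022, 0.0, 0.001]
[0.001, -0.205, -0.232, 0.022, 0.0, 0.001]
```

View pics/s9.png

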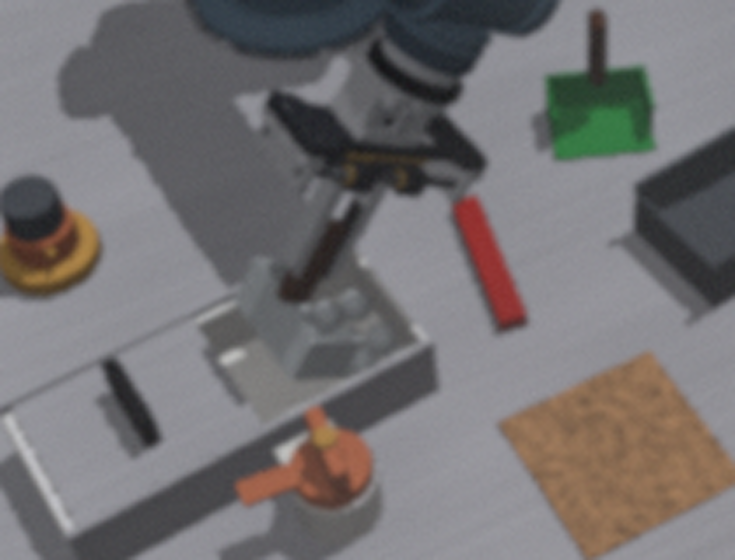

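The balls have left the pan into the well at (345,320). I'll withdraw with the nose still down.

Call:
arm_command --pt "0 -0.015 -0.015 0.006 0 0.001" --pt "0.001 -0.03 -0.029 0.011 0 0.001" --pt "0.001 -0.047 -0.047 0.016 0 0.001" --pt "0.001 -0.064 -0.066 0.022 0 0.001" --pt "0.001 -0.085 -0.082 0.022 0 0.001" --pt "0.001 -0.107 -0.097 0.022 0 0.001" --pt "0.001 -0.136 -0.137 0.022 0 0.001" --pt "0.001 -0.166 -0.178 0.022 0 0.001" --pt "0.001 -0.205 -0.232 0.022 0 0.001" --pt "0.001 -0.205 -0.232 0.022 0 0.001"

```text
clock: 28.45
position: [0.4782, -0.1846, 0.2305]
ee_rot: [-0.041, 0.938, -0.343, 0.019]
force: [0.2, 0.5, -2.0]
grip_width: 0.0256
gripper_force: 30.0
```

```bash
cat >> h.py <<'E'
def find_balls(s,x0,x1,f,zc):
    "bright blobs inside region between two frame corners: prints hough circles; f maps mm->world"
    P=np.array([proj(s,f(x,y,zc)) for x,y in [(x0[0],x0[1]),(x1[0],x0[1]),(x1[0],x1[1]),(x0[0],x1[1])]])
    u0,v0=np.floor(P.min(0)).astype(int)-3;u1,v1=np.ceil(P.max(0)).astype(int)+3
    g=cv2.cvtColor(s["img"],cv2.COLOR_RGB2GRAY)[v0:v1,u0:u1]
    c=cv2.HoughCircles(cv2.resize(g,None,fx=4,fy=4,interpolation=cv2.INTER_CUBIC),cv2.HOUGH_GRADIENT,1,24,param1=100,param2=12,minRadius=18,maxRadius=34)
    w=cloud(s)
    out=[]
    for a in (c[0] if c is not None else []):
        u,v=a[0]/4+u0-.375,a[1]/4+v0-.375
        if cv2.pointPolygonTest(P.astype(np.float32),(float(u),float(v)),False)>0: out.append(np.r_[ray(s,u,v,zc)*1e3,w[int(round(v)),int(round(u)),2]*1e3].round(0))
    return out
trm=lambda x,y,z:np.r_[TR+x/1e3*TX+y/1e3*TY,z]
E
python3 - <<'E'
from h import *
from rig import get_obs
print(get_obs()["force"])
chain([sc(ch(110,0,.17),96.5,9,OFF),sc(tr(-100,0,150),97.9,9,OFF),sc(tr(-34,0,75),97.9,9,OFF)])
for n in("scene","top"):
    s=grab(n);print(n);
    for b in find_balls(s,(-119,-54),(110,54),trm,.018):
        d=b[:2]/1e3-TR;print("trough",(d@TX*1e3).round(),(d@TY*1e3).round(),b[3])
    for b in find_balls(s,(5,-60),(150,60),ch,.02):
        d=b[:2]/1e3-CH;print("well",(d@CX*1e3).round(),(d@CY*1e3).round(),b[3])
E
```

```text
[ 0.15522972  0.47834955 -2.02177533]
at [ 0.4782 -0.1846  0.2305] phi -174.8 t 28.45 w 0.0256
[0.001, -0.089, -0.012, -0.173, -0.001, -0.008]
[-0.292, 1.029, -0.096, 0.0, -0.001, -0.008]
[-0.0, 0.256, 0.213, 0.0, 0.0, 0.0]
scene
top
trough 22.0 35.0 33.0
trough 22.0 8.0 30.0
well 87.0 46.0 33.0
well 98.0 5.0 393.0
well 108.0 31.0 40.0
```

Call:
arm_command --pt "0 -0.03 -0.004 -0.045 0 -0.002" --pt "0 -0.06 -0.008 -0.09 0 -0.004" --pt "0 -0.08 -0.01 -0.135 0 -0.006" --pt "0.001 -0.089 -0.012 -0.173 -0.001 -0.008" --pt "0.001 -0.089 -0.012 -0.173 -0.001 -0.008"

```text
clock: 29.05
position: [0.4774, -0.205, 0.2463]
ee_rot: [-0.055, 0.995, -0.078, 0.001]
force: [-0.3, 0.1, -2.3]
grip_width: 0.026
gripper_force: 30.0
```

Call:
arm_command --pt "-0.02 0.07 0 0 0 0" --pt "-0.05 0.18 -0.01 0 0 -0.001" --pt "-0.08 0.3 -0.02 0 0 -0.002" --pt "-0.12 0.42 -0.03 0 0 -0.003" --pt "-0.15 0.54 -0.04 0 0 -0.004" --pt "-0.19 0.66 -0.06 0 0 -0.005" --pt "-0.22 0.78 -0.07 0 -0.001 -0.006" --pt "-0.25 0.88 -0.08 0 -0.001 -0.007" --pt "-0.27 0.95 -0.09 0 -0.001 -0.008" --pt "-0.28 0.98 -0.09 0 -0.001 -0.008" --pt "-0.28 0.98 -0.09 0 -0.001 -0.008"

```text
clock: 30.15
position: [0.5266, 0.1012, 0.2252]
ee_rot: [-0.071, 0.994, -0.078, 0.001]
force: [-0.8, -0.8, -1.9]
grip_width: 0.0254
gripper_force: 30.0
```

```bash
python3 - <<'E'
from h import *
chain([sc(tr(-34,0,90),97.9,9,OFF),sc(tr(-34,0,12),97.9,9,OFF)])
for n in("scene","top"):
    s=grab(n);print(n)
    for b in find_balls(s,(-119,-54),(110,54),trm,.018):
        d=b[:2]/1e3-TR;print("trough",(d@TX*1e3).round(),(d@TY*1e3).round(),b[3])
    for b in find_balls(s,(5,-60),(150,60),ch,.02):
        d=b[:2]/1e3-CH;print("well",(d@CX*1e3).round(),(d@CY*1e3).round(),b[3])
E
```

```text
at [0.5266 0.1012 0.2252] phi -171.9 t 30.15 w 0.0254
[-0.025, 0.288, 0.138, 0.0, -0.003, 0.001]
[0.0, 0.041, 0.257, 0.0, 0.0, 0.0]
scene
top
well 88.0 46.0 33.0
well 135.0 -44.0 37.0
well 108.0 4.0 nan
well 91.0 -43.0 34.0
well 106.0 31.0 40.0
well 109.0 -23.0 33.0
well 134.0 32.0 33.0
well 104.0 -56.0 23.0
well 138.0 -14.0 34.0
well 116.0 50.0 9.0
well 29.0 -47.0 9.0
```

Call:
arm_command --pt "-0.01 0.1 0.05 0 -0.003 0.001" --pt "-0.02 0.2 0.1 0 -0.003 0.001" --pt "-0.025 0.288 0.138 0 -0.003 0.001" --pt "-0.025 0.3 0.2 0 -0.003 0.001" --pt "-0.025 0.31 0.26 0 -0.003 0.001" --pt "-0.025 0.318 0.32 0 -0.003 0.001" --pt "-0.025 0.325 0.37 0 -0.003 0.001" --pt "-0.025 0.329 0.395 0 -0.003 0.001" --pt "-0.025 0.329 0.395 0 -0.003 0.001" --pt "-0.025 0.329 0.395 0 -0.003 0.001"

```text
clock: 31.25
position: [0.5236, 0.1792, 0.0948]
ee_rot: [-0.068, 0.995, -0.077, 0.007]
force: [-0.7, 0.3, -1.3]
grip_width: 0.0257
gripper_force: 30.0
```

```bash
python3 - <<'E'
from h import *
P=lambda l:9 if l<0 else max(2,9-7*l/45)
chain([])
L=[-34,-31,-26,-20,-14,-8,-2,5,12,19,26,33,40,47,54]
rows([sc(tr(l,0,8 if i==0 else 5.2),97.9,P(l),OFF) for i,l in enumerate(L)])
print();rows([sc(tr(l,0,5.),97.9,2,OFF) for l in (58,62,66,70,74,78,82,86,89)],sc(tr(54,0,5.2),97.9,2,OFF))
E
```

```text
at [0.5236 0.1792 0.0948] phi -172.2 t 31.25 w 0.0257
[0.004, 0.007, 0.02, 0.001, 0.001, -0.001]
[0.004, 0.018, 0.028, 0.001, 0.001, -0.001]
[0.004, 0.034, 0.025, 0.001, 0.001, -0.001]
[0.004, 0.054, 0.022, 0.001, 0.001, -0.001]
[0.004, 0.074, 0.019, 0.001, 0.001, -0.001]
[0.004, 0.094, 0.016, 0.001, 0.001, -0.001]
[0.004, 0.113, 0.013, 0.001, 0.001, -0.001]
[0.004, 0.133, 0.012, -0.004, 0.001, -0.001]
[0.004, 0.152, 0.012, -0.01, 0.001, -0.001]
[0.004, 0.17, 0.013, -0.016, 0.001, -0.001]
[0.004, 0.189, 0.014, -0.022, 0.001, -0.001]
[0.004, 0.208, 0.014, -0.028, 0.001, -0.001]
[0.004, 0.227, 0.015, -0.034, 0.001, -0.001]
[0.004, 0.247, 0.015, -0.038, 0.001, -0.0]
[0.004, 0.27, 0.011, -0.038, 0.001, -0.0]

[-0.0, 0.013, 0.0, 0.0, 0.0, 0.0]
[-0.0, 0.027, -0.0, 0.0, 0.0, 0.0]
[-0.0, 0.04, -0.001, 0.0, 0.0, 0.0]
[-0.0, 0.053, -0.001, 0.0, 0.0, 0.0]
[-0.0, 0.067, -0.002, 0.0, 0.0, 0.0]
[-0.0, 0.08, -0.002, 0.0, 0.0, 0.0]
[-0.0, 0.093, -0.003, 0.0, 0.0, 0.0]
[-0.0, 0.107, -0.003, 0.0, 0.0, 0.0]
[-0.0, 0.117, -0.003, 0.0, 0.0, 0.0]
```

Call:
arm_command --pt "0.004 0.007 0.02 0.001 0.001 -0.001" --pt "0.004 0.018 0.028 0.001 0.001 -0.001" --pt "0.004 0.034 0.025 0.001 0.001 -0.001" --pt "0.004 0.054 0.022 0.001 0.001 -0.001" --pt "0.004 0.074 0.019 0.001 0.001 -0.001" --pt "0.004 0.094 0.016 0.001 0.001 -0.001" --pt "0.004 0.113 0.013 0.001 0.001 -0.001" --pt "0.004 0.133 0.012 -0.004 0.001 -0.001" --pt "0.004 0.152 0.012 -0.01 0.001 -0.001" --pt "0.004 0.17 0.013 -0.016 0.001 -0.001" --pt "0.004 0.189 0.014 -0.022 0.001 -0.001" --pt "0.004 0.208 0.014 -0.028 0.001 -0.001" --pt "0.004 0.227 0.015 -0.034 0.001 -0.001" --pt "0.004 0.247 0.015 -0.038 0.001 0" --pt "0.004 0.27 0.011 -0.038 0.001 0"

```text
clock: 32.75
position: [0.5109, 0.2581, 0.0782]
ee_rot: [-0.068, 0.998, -0.018, 0.001]
force: [-0.1, -0.2, -1.4]
grip_width: 0.0258
gripper_force: 30.0
```

Call:
arm_command --pt "0 0.013 0 0 0 0" --pt "0 0.027 0 0 0 0" --pt "0 0.04 -0.001 0 0 0" --pt "0 0.053 -0.001 0 0 0" --pt "0 0.067 -0.002 0 0 0" --pt "0 0.08 -0.002 0 0 0" --pt "0 0.093 -0.003 0 0 0" --pt "0 0.107 -0.003 0 0 0" --pt "0 0.115 -0.003 0 0 0" --pt "0 0.115 -0.003 0 0 0"

```text
clock: 33.75
position: [0.5062, 0.2926, 0.078]
ee_rot: [-0.069, 0.997, -0.018, 0.001]
force: [0.3, -0.5, -1.9]
grip_width: 0.0258
gripper_force: 30.0
```

```bash
python3 - <<'E'
from h import *
chain([])
T=lambda l,z,p:sc(tr(l,0,z),97.9,p,OFF)
rows([T(89,5,2),T(90,6,0),T(92,10,-3),T(93.5,14,-6),T(95,18,-9),T(96.5,22,-12),T(97,27,-15),T(97,34,-17),T(97,44,-19),T(96,58,-19),T(95,74,-19),T(95,92,-19),T(95,110,-19),T(95,130,-19)])
E
```

```text
at [0.5062 0.2926 0.078 ] phi -172.1 t 33.75 w 0.0258
[-0.002, -0.001, -0.002, -0.0, -0.0, -0.0]
[-0.002, -0.005, 0.002, -0.011, -0.0, -0.0]
[-0.002, -0.011, 0.0, -0.028, -0.0, -0.0]
[-0.002, -0.018, -0.001, -0.045, -0.0, -0.0]
[-0.002, -0.024, -0.001, -0.061, -0.0, -0.0]
[-0.002, -0.029, -0.001, -0.078, -0.0, -0.0]
[-0.002, -0.037, -0.004, -0.095, -0.0, -0.0]
[-0.002, -0.043, -0.017, -0.106, -0.0, -0.0]
[-0.002, -0.05, -0.041, -0.117, -0.0, -0.0]
[-0.002, -0.055, -0.087, -0.117, -0.0, -0.0]
[-0.002, -0.06, -0.141, -0.117, -0.0, -0.0]
[-0.002, -0.062, -0.2, -0.117, -0.0, -0.0]
[-0.002, -0.064, -0.26, -0.117, -0.0, -0.0]
[-0.002, -0.067, -0.327, -0.117, -0.0, -0.0]
```

Call:
arm_command --pt "-0.002 0.006 -0.002 0 0 0" --pt "-0.002 0.007 -0.003 0 0 0" --pt "-0.002 0.003 -0.002 -0.011 0 0" --pt "-0.002 -0.006 -0.003 -0.028 0 0" --pt "-0.002 -0.014 -0.004 -0.045 0 0" --pt "-0.002 -0.022 -0.005 -0.061 0 0" --pt "-0.002 -0.029 -0.006 -0.078 0 0" --pt "-0.002 -0.037 -0.009 -0.095 0 0" --pt "-0.002 -0.043 -0.02 -0.106 0 0" --pt "-0.002 -0.05 -0.041 -0.117 0 0" --pt "-0.002 -0.055 -0.087 -0.117 0 0" --pt "-0.002 -0.06 -0.141 -0.117 0 0" --pt "-0.002 -0.062 -0.2 -0.117 0 0" --pt "-0.002 -0.064 -0.26 -0.117 0 0" --pt "-0.002 -0.067 -0.327 -0.117 0 0" --pt "-0.002 -0.067 -0.327 -0.117 0 0" --pt "-0.002 -0.067 -0.327 -0.117 0 0"

```text
clock: 35.45
position: [0.5095, 0.2762, 0.1777]
ee_rot: [-0.068, 0.984, 0.164, -0.01]
force: [0.1, -0.5, -2.4]
grip_width: 0.0258
gripper_force: 30.0
```

```bash
python3 - <<'E'
from h import *
from rig import get_obs
chain([]);print(get_obs()["force"])
a=grab("scene","s10.png",box=(230,100,400,230),sc=4.5)
for b in find_balls(a,(-119,-54),(110,54),trm,.018):
    d=b[:2]/1e3-TR;print("trough",(d@TX*1e3).round(),(d@TY*1e3).round(),b[3])
E
```

```text
at [0.5095 0.2762 0.1777] phi -172.1 t 35.45 w 0.0258
[ 0.14324377 -0.47395809 -2.35488906]
```

View pics/s10.png

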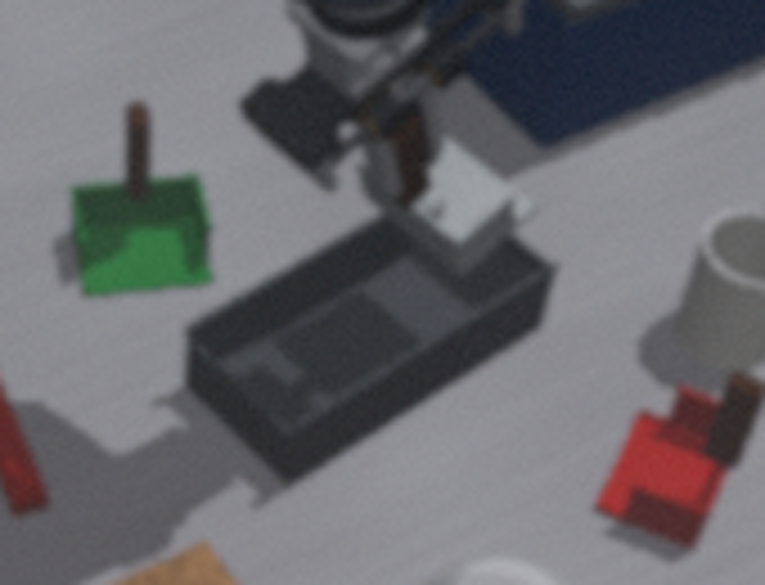

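The visible trough floor at (340,330) is empty. The part under the pan is hidden, so I'll move on with the gentle profile and check it by numbers.

Call:
arm_command --pt "0.003 -0.018 -0.006 -0.001 0 0" --pt "0.01 -0.051 -0.018 -0.001 0 0" --pt "0.019 -0.1 -0.036 -0.001 0 0.001" --pt "0.032 -0.165 -0.06 -0.001 0 0.001" --pt "0.047 -0.238 -0.086 -0.001 -0.001 0.002" --pt "0.061 -0.312 -0.112 -0.001 -0.001 0.003" --pt "0.076 -0.385 -0.138 -0.001 -0.001 0.003" --pt "0.09 -0.459 -0.163 -0.001 -0.001 0.004" --pt "0.105 -0.533 -0.188 -0.001 -0.001 0.005" --pt "0.12 -0.607 -0.213 -0.001 -0.002 0.005" --pt "0.133 -0.673 -0.235 -0.001 -0.002 0.006" --pt "0.144 -0.73 -0.255 -0.001 -0.002 0.006" --pt "0.152 -0.771 -0.268 -0.001 -0.002 0.007" --pt "0.158 -0.804 -0.28 -0.001 -0.002 0.007" --pt "0.162 -0.821 -0.285 -0.001 -0.002 0.007" --pt "0.162 -0.821 -0.285 -0.001 -0.002 0.007"

```text
clock: 37.1
position: [0.4966, 0.0106, 0.1774]
ee_rot: [-0.056, 0.984, 0.166, -0.01]
force: [0.9, 0.7, -2.6]
grip_width: 0.0259
gripper_force: 30.0
```

```bash
python3 - <<'E'
from h import *
from rig import get_obs
o=get_obs();print(o["force"],o["wrist_torque"])
lip,end=None,ch(95,0,.135)
p=np.array(o["position"]);M=Ro.from_quat(o["ee_rot"]).as_matrix();lip=p+.064*M[:,1]+.0715*M[:,2];print("lip",lip)
for n in("scene","top"):
    s=grab(n);print(n);w=cloud(s)
    d=w[...,:2]-TR;x=d@TX*1e3;y=d@TY*1e3;z=w[...,2]*1e3;V=hsv(s)[...,2];S=hsv(s)[...,1]
    fl=np.where(x<-31,4+(-31-x)*.123,np.where(x>91,4+(x-91)*1.66,4.))
    m=(x>-115)&(x<112)&(abs(y)<50)&(z<66)
    print("floor px",m.sum(),"raised px",(m&(z-fl>15)).sum(),"bright px",(m&(V>130)).sum(),"x>40 seen",(m&(x>40)).sum())
    mm=m&(V>130)
    if mm.any(): print(np.c_[x[mm],y[mm],z[mm]].round()[:12])
    # bright grey things inside the pan volume
    q=(w-p)@M;a=q[...,1]*1e3-36;b=q[...,0]*1e3;c=71.5-q[...,2]*1e3
    k=(a>-42)&(a<28)&(abs(b)<46)&(c>6)&(c<60)&(S<70)&(V>110)
    n,l,st,ce=cv2.connectedComponentsWithStats(k.astype(np.uint8))
    for i in range(1,n):
        if st[i,4]>8: j=l==i;print("pan blob",st[i,4],a[j].mean().round(),b[j].mean().round(),c[j].max().round())
f=[.02,.06,.12,.2,.29,.38,.47,.56,.65,.74,.82,.89,.94,.98,1]
rows([sc(lip+(end-lip)*a,96.55-1.35*a,-19,OFF) for a in f])
E
```

```text
[ 0.92757075  0.6702617  -2.6468911 ] [-0.32171387 -0.19230198  0.0029269 ]
lip [0.48703672 0.09395191 0.13087475]
scene
floor px 1077 raised px 2 bright px 0 x>40 seen 462
pan blob 54 -26.0 -2.0 54.0
top
floor px 4004 raised px 0 bright px 0 x>40 seen 1427
pan blob 11 -40.0 -35.0 50.0
pan blob 239 -29.0 29.0 50.0
[0.003, -0.018, -0.007, 0.001, -0.001, -0.0]
[0.009, -0.05, -0.019, 0.001, -0.001, 0.0]
[0.018, -0.098, -0.037, 0.001, -0.001, 0.001]
[0.029, -0.163, -0.06, 0.001, -0.001, 0.001]
[0.042, -0.235, -0.087, 0.001, -0.001, 0.002]
[0.055, -0.307, -0.113, 0.001, -0.001, 0.003]
[0.069, -0.38, -0.14, 0.001, -0.002, 0.003]
[0.082, -0.452, -0.166, 0.001, -0.002, 0.004]
[0.095, -0.524, -0.193, 0.001, -0.002, 0.004]
[0.108, -0.597, -0.219, 0.001, -0.002, 0.005]
[0.119, -0.661, -0.243, 0.001, -0.002, 0.006]
[0.13, -0.717, -0.263, 0.001, -0.003, 0.006]
[0.137, -0.757, -0.278, 0.001, -0.003, 0.007]
[0.143, -0.79, -0.29, 0.001, -0.003, 0.007]
[0.146, -0.806, -0.296, 0.001, -0.003, 0.007]
```

The trough is empty and the remaining balls are in the pan.

Call:
arm_command --pt "0.003 -0.018 -0.007 0.001 -0.001 0" --pt "0.009 -0.05 -0.019 0.001 -0.001 0" --pt "0.018 -0.098 -0.037 0.001 -0.001 0.001" --pt "0.029 -0.163 -0.06 0.001 -0.001 0.001" --pt "0.042 -0.235 -0.087 0.001 -0.001 0.002" --pt "0.055 -0.307 -0.113 0.001 -0.001 0.003" --pt "0.069 -0.38 -0.14 0.001 -0.002 0.003" --pt "0.082 -0.452 -0.166 0.001 -0.002 0.004" --pt "0.095 -0.524 -0.193 0.001 -0.002 0.004" --pt "0.108 -0.597 -0.219 0.001 -0.002 0.005" --pt "0.119 -0.661 -0.243 0.001 -0.002 0.006" --pt "0.13 -0.717 -0.263 0.001 -0.003 0.006" --pt "0.137 -0.757 -0.278 0.001 -0.003 0.007" --pt "0.143 -0.79 -0.29 0.001 -0.003 0.007" --pt "0.146 -0.806 -0.296 0.001 -0.003 0.007" --pt "0.146 -0.806 -0.296 0.001 -0.003 0.007"

```text
clock: 38.8
position: [0.4825, -0.2501, 0.1819]
ee_rot: [-0.044, 0.985, 0.165, -0.007]
force: [-0.4, -0.1, -4.2]
grip_width: 0.0258
gripper_force: 30.0
```

```bash
python3 - <<'E'
from h import *
chain([])
Q=lambda x,z,p:sc(ch(x,0,z/1e3),95.2,p,OFF)
rows([Q(94,128,-19),Q(92,118,-19),Q(90,107,-18),Q(88,96,-17),Q(88,85,-16),Q(88,75,-13),Q(88,65,-10),Q(88,58,-7),Q(88,52,-4),Q(88,50,-2)])
print();rows([Q(88,48,p) for p in (0,2,3,4,5,6,8,10,13,16,20,24,28,32,36)],Q(88,50,-2))
E
```

```text
at [ 0.4825 -0.2501  0.1819] phi -174.8 t 38.8 w 0.0258
[-0.0, -0.008, 0.022, 0.0, 0.0, -0.0]
[-0.0, -0.026, 0.052, 0.0, 0.0, -0.0]
[-0.0, -0.04, 0.08, 0.006, 0.0, -0.0]
[-0.0, -0.054, 0.109, 0.011, 0.0, -0.0]
[-0.0, -0.061, 0.14, 0.017, 0.0, -0.0]
[-0.0, -0.059, 0.162, 0.033, 0.0, -0.0]
[-0.0, -0.056, 0.184, 0.05, 0.0, -0.0]
[-0.0, -0.049, 0.197, 0.067, 0.0, -0.0]
[-0.0, -0.041, 0.208, 0.083, 0.0, -0.0]
[-0.0, -0.033, 0.21, 0.094, 0.0, -0.0]

[0.0, 0.008, -0.001, 0.011, 0.0, 0.0]
[0.0, 0.017, -0.008, 0.022, 0.0, 0.0]
[0.0, 0.021, -0.011, 0.028, 0.0, -0.0]
[0.0, 0.026, -0.014, 0.033, 0.0, 0.0]
[0.0, 0.03, -0.018, 0.039, -0.0, 0.0]
[0.0, 0.035, -0.021, 0.044, -0.0, -0.0]
[0.0, 0.044, -0.027, 0.056, -0.0, 0.0]
[0.0, 0.054, -0.032, 0.067, 0.0, 0.0]
[0.0, 0.069, -0.04, 0.083, 0.0, 0.0]
[0.0, 0.084, -0.048, 0.1, 0.0, 0.0]
[0.0, 0.105, -0.056, 0.122, 0.0, -0.0]
[0.0, 0.126, -0.063, 0.144, 0.0, 0.0]
[0.0, 0.148, -0.068, 0.167, 0.0, -0.0]
[0.0, 0.17, -0.072, 0.189, -0.0, 0.0]
[0.0, 0.192, -0.074, 0.211, 0.0, -0.0]
```

Call:
arm_command --pt "0 -0.008 0.022 0 0 0" --pt "0 -0.026 0.052 0 0 0" --pt "0 -0.04 0.08 0.006 0 0" --pt "0 -0.054 0.109 0.011 0 0" --pt "0 -0.061 0.14 0.017 0 0" --pt "0 -0.059 0.162 0.033 0 0" --pt "0 -0.056 0.184 0.05 0 0" --pt "0 -0.049 0.197 0.067 0 0" --pt "0 -0.041 0.208 0.083 0 0" --pt "0 -0.033 0.21 0.094 0 0" --pt "0 -0.033 0.21 0.094 0 0"

```text
clock: 39.9
position: [0.4811, -0.2372, 0.1187]
ee_rot: [-0.046, 0.999, 0.019, -0.001]
force: [-0.1, -0.2, -2.7]
grip_width: 0.026
gripper_force: 30.0
```

Call:
arm_command --pt "0 0.008 -0.001 0.011 0 0" --pt "0 0.017 -0.008 0.022 0 0" --pt "0 0.021 -0.011 0.028 0 0" --pt "0 0.026 -0.014 0.033 0 0" --pt "0 0.03 -0.018 0.039 0 0" --pt "0 0.035 -0.021 0.044 0 0" --pt "0 0.044 -0.027 0.056 0 0" --pt "0 0.054 -0.032 0.067 0 0" --pt "0 0.069 -0.04 0.083 0 0" --pt "0 0.084 -0.048 0.1 0 0" --pt "0 0.105 -0.056 0.122 0 0" --pt "0 0.126 -0.063 0.144 0 0" --pt "0 0.148 -0.068 0.167 0 0" --pt "0 0.17 -0.072 0.189 0 0" --pt "0 0.192 -0.074 0.211 0 0" --pt "0 0.192 -0.074 0.211 0 0" --pt "0 0.192 -0.074 0.211 0 0"

```text
clock: 41.6
position: [0.4765, -0.1819, 0.1435]
ee_rot: [-0.043, 0.951, -0.307, 0.014]
force: [-0.1, -0.2, -0.7]
grip_width: 0.0258
gripper_force: 30.0
```

```bash
python3 - <<'E'
from h import *
chain([])
Q=lambda x,z,p:sc(ch(x,0,z/1e3),95.2,p,OFF)
rows([Q(88,48,36),Q(85,58,38),Q(82,70,40),Q(80,85,40),Q(80,100,40),Q(80,120,40),Q(80,140,30),Q(80,160,15),Q(80,170,0)])
E
```

```text
at [ 0.4765 -0.1819  0.1435] phi -174.8 t 41.6 w 0.0258
[0.001, -0.002, 0.001, 0.001, 0.0, -0.0]
[0.001, -0.021, -0.027, 0.012, 0.0, -0.0]
[0.001, -0.044, -0.061, 0.023, 0.0, -0.0]
[0.001, -0.078, -0.097, 0.023, 0.0, -0.0]
[0.001, -0.108, -0.138, 0.023, 0.0, -0.0]
[0.0, -0.147, -0.192, 0.023, 0.0, -0.0]
[0.0, -0.227, -0.208, -0.032, 0.0, -0.0]
[0.0, -0.313, -0.194, -0.116, 0.0, -0.0]
[0.0, -0.361, -0.142, -0.199, 0.0, 0.0]
```

Call:
arm_command --pt "0.001 -0.011 -0.013 0.006 0 0" --pt "0.001 -0.021 -0.027 0.012 0 0" --pt "0.001 -0.033 -0.044 0.018 0 0" --pt "0.001 -0.044 -0.061 0.023 0 0" --pt "0.001 -0.06 -0.08 0.023 0 0" --pt "0.001 -0.078 -0.097 0.023 0 0" --pt "0.001 -0.108 -0.138 0.023 0 0" --pt "0 -0.147 -0.192 0.023 0 0" --pt "0 -0.16 -0.2 0.015 0 0" --pt "0 -0.227 -0.208 -0.032 0 0" --pt "0 -0.27 -0.205 -0.075 0 0" --pt "0 -0.313 -0.194 -0.116 0 0" --pt "0 -0.34 -0.17 -0.16 0 0" --pt "0 -0.361 -0.142 -0.199 0 0" --pt "0 -0.361 -0.142 -0.199 0 0"

```text
clock: 43.1
position: [0.4818, -0.2487, 0.2427]
ee_rot: [-0.043, 0.999, -0.001, 0.001]
force: [-0.3, 0.6, -1.4]
grip_width: 0.0262
gripper_force: 30.0
```

```bash
cat >> h.py <<'E'
MAT=np.array([.6696,.002])
def mat(z,psi=100): 
    a=np.radians(psi);return sc(np.r_[MAT+.028*np.array([np.cos(a),np.sin(a)]),z],psi,0,OFF)
E
python3 - <<'E'
from h import *
chain([mat(.14)])
E
```

```text
at [ 0.4818 -0.2487  0.2427] phi -175.1 t 43.1 w 0.0262
[-0.706, 0.66, 0.103, -0.001, 0.0, -0.028]
```

Call:
arm_command --pt "-0.04 0.04 0 0 0 -0.002" --pt "-0.12 0.11 0 0 0 -0.005" --pt "-0.21 0.2 0 0 0 -0.009" --pt "-0.3 0.28 0 0 0 -0.013" --pt "-0.39 0.37 0.01 0 0 -0.017" --pt "-0.48 0.45 0.03 0 0 -0.021" --pt "-0.57 0.54 0.05 0 0 -0.025" --pt "-0.64 0.6 0.08 0 0 -0.028" --pt "-0.69 0.645 0.1 0 0 -0.028" --pt "-0.706 0.66 0.103 -0.001 0 -0.028" --pt "-0.706 0.66 0.103 -0.001 0 -0.028" --pt "-0.706 0.66 0.103 -0.001 0 -0.028"

```text
clock: 44.3
position: [0.6748, -0.029, 0.2112]
ee_rot: [-0.089, 0.996, 0.0, 0.0]
force: [0.1, 0.9, -1.5]
grip_width: 0.0258
gripper_force: 30.0
```

```bash
python3 - <<'E'
from h import *
chain([mat(.06),mat(.0065)])
for n in("top","scene"):
    s=grab(n);w=cloud(s);print(n);pickle.dump(s,open(n+"2.pkl","wb"))
    d=w[...,:2]-CH;x=d@CX*1e3;y=d@CY*1e3;z=w[...,2]*1e3
    m=(x>7)&(x<148)&(abs(y)<58)&(z>22)&(z<90);print("raised area mm2",m.sum(),"max z",np.nanpercentile(z[m],[50,95,99.5]) if m.any() else 0,"in well px",((x>7)&(x<148)&(abs(y)<58)).sum())
    for b in find_balls(s,(5,-60),(150,60),ch,.022):
        e=b[:2]/1e3-CH
        if b[3]>24: print((e@CX*1e3).round(),(e@CY*1e3).round(),b[3])
    d=w[...,:2]-TR;x=d@TX*1e3;y=d@TY*1e3;V=hsv(s)[...,2];print("trough bright",((abs(x)<112)&(abs(y)<50)&(V>130)&(z<66)).sum())
    g=cv2.resize(s["img"][175:270,300:420] if n=="top" else s["img"][180:290,80:230],(560,400),interpolation=cv2.INTER_CUBIC)
    if n=="top": cv2.imwrite("pics/w.png",g[:,:,::-1])
E
```

```text
at [ 0.6748 -0.029   0.2112] phi -169.8 t 44.3 w 0.0258
[-0.001, -0.015, 0.266, 0.0, 0.0, 0.001]
[0.0, 0.0, 0.178, 0.0, 0.0, 0.0]
top
raised area mm2 975 max z [32.76683283 51.49384018 54.90583442] in well px 2757
117.0 45.0 55.0
93.0 -46.0 35.0
84.0 47.0 34.0
130.0 7.0 49.0
108.0 3.0 35.0
143.0 24.0 32.0
137.0 -44.0 31.0
113.0 -27.0 35.0
107.0 30.0 34.0
138.0 -12.0 36.0
trough bright 1
scene
raised area mm2 482 max z [32.11936603 50.76341798 61.25207331] in well px 1129
trough bright 0
```

View pics/w.png

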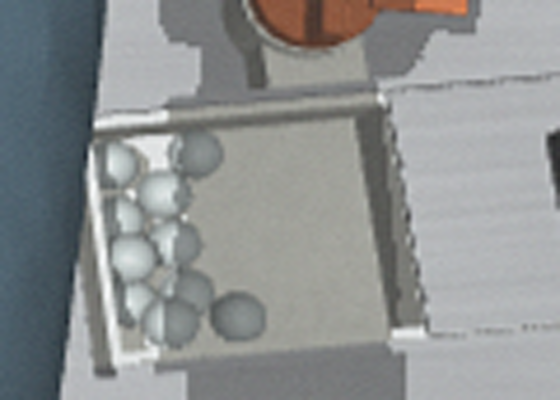

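All ten balls are in the well (cluster at (165,240)), with tops below the rim. Next I'll set the scoop down on the mat.

Call:
arm_command --pt "-0.001 -0.015 0.05 0 0 0.001" --pt "-0.001 -0.015 0.13 0 0 0.001" --pt "-0.001 -0.015 0.21 0 0 0.001" --pt "-0.001 -0.015 0.29 0 0 0.001" --pt "-0.001 -0.015 0.36 0 0 0.001" --pt "-0.001 -0.015 0.41 0 0 0.001" --pt "-0.001 -0.015 0.44 0 0 0.001" --pt "-0.001 -0.015 0.444 0 0 0.001" --pt "-0.001 -0.015 0.444 0 0 0.001"

```text
clock: 45.3
position: [0.6766, -0.0329, 0.0777]
ee_rot: [-0.087, 0.996, 0.001, 0.001]
force: [0.5, -0.0, -1.9]
grip_width: 0.026
gripper_force: 30.0
```

```bash
python3 - <<'E'
from h import *
chain([mat(.0043)])
E
```

```text
at [ 0.6766 -0.0329  0.0777] phi -170.0 t 45.3 w 0.026
[0.003, -0.001, 0.006, 0.0, 0.0, 0.0]
```

Call:
arm_command --pt "0.003 -0.001 0.003 0 0 0" --pt "0.003 -0.001 0.007 0 0 0" --pt "0.003 -0.001 0.007 0 0 0"

```text
clock: 45.6
position: [0.6755, -0.0331, 0.0754]
ee_rot: [-0.087, 0.996, 0.001, 0.0]
force: [-0.6, -0.6, -1.3]
grip_width: 0.0258
gripper_force: 30.0
```

Call:
arm_command --pt "0 0 0 0 0 0" --pt "0 0 0 0 0 0" --pt "0 0 0 0 0 0" --pt "0 0 -0.05 0 0 0" --pt "0 0 -0.15 0 0 0" --pt "0 0 -0.27 0 0 0" --pt "0 0 -0.4 0 0 0" --pt "0 0 -0.5 0 0 0" --pt "0 0 -0.5 0 0 0" --jaw 0.6

```text
clock: 46.5
position: [0.6784, -0.0339, 0.233]
ee_rot: [-0.087, 0.996, -0.001, 0.006]
force: [0.7, 0.8, -0.6]
grip_width: 0.0566
gripper_force: 0.0
```

```bash
python3 - <<'E'
from h import *
H=[(ch(-72,0,.2),down(185.2)),(ch(-72,0,.0735),down(185.2))]
chain(H)
E
```

```text
at [ 0.6784 -0.0339  0.233 ] phi -170.0 t 46.5 w 0.0566
[0.793, -0.869, 0.103, -0.001, 0.004, 0.027]
[0.0, 0.0, 0.422, 0.0, 0.0, 0.0]
```

Call:
arm_command --pt "0.793 -0.869 0 -0.001 0.004 0.027" --pt "0.793 -0.869 0 -0.001 0.004 0.027" --pt "0.793 -0.869 0 -0.001 0.004 0.027" --pt "0.793 -0.869 0 -0.001 0.004 0.027" --pt "0.793 -0.869 0 -0.001 0.004 0.027" --pt "0.793 -0.869 0.05 -0.001 0.004 0.027" --pt "0.793 -0.869 0.103 -0.001 0.004 0.027" --pt "0.793 -0.869 0.103 -0.001 0.004 0.027" --pt "0.793 -0.869 0.103 -0.001 0.004 0.027" --pt "0.793 -0.869 0.103 -0.001 0.004 0.027"

```text
clock: 47.5
position: [0.487, -0.3306, 0.1938]
ee_rot: [-0.045, 0.999, 0.002, -0.006]
force: [0.1, 0.5, 0.7]
grip_width: 0.0563
gripper_force: 0.0
```

```bash
python3 - <<'E'
from h import *
H=[(ch(-72,0,.12),down(185.2)),(ch(-72,0,.0735),down(185.2))]
chain(H)
look_scoop(grab())
E
```

```text
at [ 0.487  -0.3306  0.1938] phi -174.8 t 47.5 w 0.0563
[-0.012, -0.007, 0.246, 0.001, -0.004, 0.0]
[0.0, 0.0, 0.155, 0.0, 0.0, 0.0]
grip (100, array([640.8, -41.7]), array([16.4, 24.7]), 1.85) [ 0.63846823 -0.04077647  0.12355041]
scoop walls (167, array([640., -25.]), array([100.9,  54.3]), 3.48)
```

The scoop has been knocked aside, with its grip now at (0.641, -0.042). I'll re-centre it at the end. First the cover.

Call:
arm_command --pt "-0.012 -0.007 0.1 0.001 -0.004 0" --pt "-0.012 -0.007 0.2 0.001 -0.004 0" --pt "-0.012 -0.007 0.28 0.001 -0.004 0" --pt "-0.012 -0.007 0.36 0.001 -0.004 0" --pt "-0.012 -0.007 0.401 0.001 -0.004 0" --pt "-0.012 -0.007 0.401 0.001 -0.004 0"

```text
clock: 48.15
position: [0.4886, -0.331, 0.0719]
ee_rot: [-0.046, 0.999, 0.002, -0.001]
force: [-0.1, -0.4, -0.8]
grip_width: 0.0561
gripper_force: 0.0
```

Call:
arm_command --pt "0 0 0 0 0 0" --pt "0 0 0 0 0 0" --pt "0 0 0 0 0 0" --pt "0 0 0 0 0 0" --pt "0 0 0 0 0 0" --pt "0 0 0 0 0 0" --jaw 0

```text
clock: 48.75
position: [0.4887, -0.3331, 0.0736]
ee_rot: [-0.045, 0.999, 0.0, 0.0]
force: [0.1, -0.2, 0.8]
grip_width: 0.0138
gripper_force: 30.0
```

```bash
python3 - <<'E'
from h import *
chain([(ch(78,0,.0735),down(185.2))])
E
```

```text
at [ 0.4887 -0.3331  0.0736] phi -174.8 t 48.75 w 0.0138
[-0.004, 0.503, 0.0, 0.0, 0.0, -0.0]
```

Call:
arm_command --pt "0 0.015 0 0 0 0" --pt "0 0.05 0 0 0 0" --pt "-0.001 0.1 0 0 0 0" --pt "-0.001 0.15 0 0 0 0" --pt "-0.002 0.2 0 0 0 0" --pt "-0.002 0.25 0 0 0 0" --pt "-0.003 0.3 0 0 0 0" --pt "-0.003 0.35 0 0 0 0" --pt "-0.004 0.4 0 0 0 0" --pt "-0.004 0.44 0 0 0 0" --pt "-0.004 0.47 0 0 0 0" --pt "-0.004 0.49 0 0 0 0" --pt "-0.004 0.505 0 0 0 0" --pt "-0.004 0.52 0 0 0 0" --pt "-0.004 0.525 0 0 0 0" --pt "-0.004 0.525 0 0 0 0"

```text
clock: 50.35
position: [0.4754, -0.1847, 0.0736]
ee_rot: [-0.046, 0.999, -0.01, 0.0]
force: [-3.0, -41.7, -16.3]
grip_width: 0.0139
gripper_force: 30.1
```

```bash
python3 - <<'E'
from h import *
d=None
from rig import get_obs
p=np.array(get_obs()["position"][:2])-CH;print("chamber x",p@CX*1e3,p@CY*1e3)
c=[.6055,-.219]
W=95.2+80.2
chain([(ch(78,0,.16),down(185.2)),(c+[.16],down(W)),(c+[.0845],down(W))])
E
```

```text
chamber x 76.26362201570565 1.2299936999506589
at [ 0.4754 -0.1847  0.0736] phi -174.7 t 50.35 w 0.0139
[-0.004, 0.0, -0.288, -0.006, -0.0, 0.001]
[-0.418, -0.159, 0.0, 0.0, 0.0, 0.054]
[0.0, 0.0, 0.252, 0.0, 0.0, 0.0]
```

Call:
arm_command --pt "0 -0.01 0 0 0 0" --pt "0 -0.018 0 0 0 0" --pt "0 -0.018 0 0 0 0"

```text
clock: 50.65
position: [0.4753, -0.1847, 0.0735]
ee_rot: [-0.046, 0.999, -0.004, -0.001]
force: [-4.9, -18.7, -3.9]
grip_width: 0.0142
gripper_force: 30.0
```

Call:
arm_command --pt "0 0 0 0 0 0" --pt "0 0 0 0 0 0" --pt "0 0 0 0 0 0" --pt "0 0 -0.1 0 0 0" --pt "0 0 -0.25 0 0 0" --pt "0 0 -0.4 0 0 0" --pt "0 0 -0.4 0 0 0" --jaw 0.5

```text
clock: 51.35
position: [0.4797, -0.1824, 0.2003]
ee_rot: [-0.046, 0.999, -0.003, 0.005]
force: [1.0, 0.2, -0.3]
grip_width: 0.0466
gripper_force: 0.0
```

```bash
python3 - <<'E'
from h import *
c=[.6055,-.219]
W=95.2+80.2
chain([(c+[.16],down(W)),(c+[.0845],down(W))])
E
```

```text
at [ 0.4797 -0.1824  0.2003] phi -174.8 t 51.35 w 0.0466
[-0.405, -0.159, 0.14, -0.002, 0.003, 0.055]
[0.0, 0.0, 0.252, 0.0, 0.0, 0.0]
```

Call:
arm_command --pt "-0.12 -0.05 0 -0.002 0.003 0.02" --pt "-0.25 -0.1 0 -0.002 0.003 0.04" --pt "-0.36 -0.14 0.03 -0.002 0.003 0.055" --pt "-0.405 -0.159 0.1 -0.002 0.003 0.055" --pt "-0.405 -0.159 0.14 -0.002 0.003 0.055" --pt "-0.405 -0.159 0.14 -0.002 0.003 0.055" --pt "-0.405 -0.159 0.14 -0.002 0.003 0.055"

```text
clock: 52.05
position: [0.6005, -0.217, 0.1509]
ee_rot: [0.041, 0.999, 0.004, -0.006]
force: [0.5, -0.9, 0.4]
grip_width: 0.0471
gripper_force: 0.0
```

```bash
python3 - <<'E'
from h import *
c=[.6055,-.219]
chain([(c+[.0845],down(175.4))])
E
```

```text
at [ 0.6005 -0.217   0.1509] phi 175.3 t 52.05 w 0.0471
[-0.02, -0.007, 0.221, 0.002, -0.004, -0.001]
```

Call:
arm_command --pt "-0.02 -0.007 0.08 0.002 -0.004 -0.001" --pt "-0.02 -0.007 0.16 0.002 -0.004 -0.001" --pt "-0.02 -0.007 0.221 0.002 -0.004 -0.001" --pt "-0.02 -0.007 0.221 0.002 -0.004 -0.001" --pt "-0.02 -0.007 0.221 0.002 -0.004 -0.001"

```text
clock: 52.55
position: [0.6068, -0.2201, 0.0864]
ee_rot: [0.04, 0.999, -0.0, 0.002]
force: [-0.2, 0.6, 1.1]
grip_width: 0.0471
gripper_force: 0.0
```

Call:
arm_command --pt "0 0 0 0 0 0" --pt "0 0 0 0 0 0" --pt "0 0 0 0 0 0" --pt "0 0 0 0 0 0" --pt "0 0 0 0 0 0" --pt "0 0 0 0 0 0" --jaw 0

```text
clock: 53.15
position: [0.6068, -0.2207, 0.0854]
ee_rot: [0.04, 0.999, -0.001, 0.001]
force: [-0.3, -3.0, 1.5]
grip_width: 0.0137
gripper_force: 30.0
```

Call:
arm_command --pt "0 0 0 0 0 0.02" --pt "0 0 0 0 0 0.06" --pt "0 0 0 0 0 0.1" --pt "0 0 0 0 0 0.14" --pt "0 0 0 0 0 0.18" --pt "0 0 0 0 0 0.22" --pt "0 0 0 0 0 0.26" --pt "0 0 0 0 0 0.3" --pt "0 0 0 0 0 0.34" --pt "0 0 0 0 0 0.38" --pt "0 0 0 0 0 0.42" --pt "0 0 0 0 0 0.44" --pt "0 0 0 0 0 0.45" --pt "0 0 0 0 0 0.45"

```text
clock: 54.55
position: [0.6051, -0.2224, 0.0854]
ee_rot: [0.679, 0.734, -0.002, 0.001]
force: [-6.2, -7.6, 4.0]
grip_width: 0.0139
gripper_force: 30.1
```

```bash
python3 - <<'E'
from h import *
chain([])
from rig import *
o=get_obs();print(o["wrist_torque"],o["force"])
E
```

```text
at [ 0.6051 -0.2224  0.0854] phi 94.5 t 54.55 w 0.0139
[-1.47801661  1.18899922  0.24068664] [-6.23284813 -7.63125415  3.9637778 ]
```

Call:
arm_command --pt "0 0 0 0 0 0.015" --pt "0 0 0 0 0 0.03" --pt "0 0 0 0 0 0.03"

```text
clock: 54.85
position: [0.605, -0.2221, 0.0854]
ee_rot: [0.712, 0.702, -0.002, 0.001]
force: [-6.7, -6.2, 4.2]
grip_width: 0.0142
gripper_force: 31.7
```

```bash
python3 - <<'E'
from h import *
chain([])
from rig import *
o=get_obs();print(o["wrist_torque"],o["force"])
E
```

```text
at [ 0.605  -0.2221  0.0854] phi 89.1 t 54.85 w 0.0142
[-1.29346849  1.27979894  0.70669787] [-6.72108418 -6.17001555  4.22559604]
```

Call:
arm_command --pt "0 0 0 0 0 0" --pt "0 0 0 0 0 0" --pt "0 0 0 0 0 0" --pt "0 0 -0.1 0 0 0" --pt "0 0 -0.25 0 0 0" --pt "0 0 -0.4 0 0 0" --pt "0 0 -0.5 0 0 0" --pt "0 0 -0.5 0 0 0" --jaw 0.6

```text
clock: 55.65
position: [0.609, -0.221, 0.2414]
ee_rot: [0.713, 0.701, 0.003, 0.006]
force: [0.4, -0.2, 0.2]
grip_width: 0.0568
gripper_force: 0.0
```

```bash
python3 - <<'E'
from h import *
s=grab();look_scoop(s)
w=cloud(s);h=hsv(s);z=w[...,2]
m=roi(360,180,480,295)&(h[...,0]<25)&(h[...,1]>80)&(z<.02)&(h[...,2]>80);print("mat",rect(m,w))
C=roi(540,235,615,325);m=C&(h[...,1]>90)&(z>.1)&(z<.13);print("wing",rect(m,w))
g=[.6408,-.0417]
chain([(g+[.2],down(183)),(g+[.0755],down(183))])
E
```

```text
grip (101, array([640.8, -41.9]), array([16.3, 24.7]), 1.75) [ 0.63830388 -0.04101591  0.12362379]
scoop walls (165, array([639.8, -24.8]), array([100.7,  54. ]), 3.65)
mat (2128, array([669.7,   1.8]), array([149.2, 148.2]), 0.17)
wing (138, array([ 604.9, -214.6]), array([16.7, 55.7]), 1.09)
at [ 0.6076 -0.2202  0.2377] phi 89.1 t 55.7 w 0.0564
[0.597, 0.1, 0.125, 0.001, 0.002, -0.522]
[0.0, 0.0, 0.415, 0.0, 0.0, 0.0]
```

Call:
arm_command --pt "0.1 0.02 0 0 0 -0.047" --pt "0.2 0.04 0 0 0 -0.094" --pt "0.3 0.05 0 0 0 -0.14" --pt "0.4 0.07 0 0 0 -0.187" --pt "0.5 0.09 0 0 0 -0.234" --pt "0.597 0.1 0.02 0 0 -0.28" --pt "0.597 0.1 0.05 0 0 -0.327" --pt "0.597 0.1 0.08 0 0.001 -0.374" --pt "0.597 0.1 0.1 0 0.001 -0.42" --pt "0.597 0.1 0.125 0.001 0.002 -0.467" --pt "0.597 0.1 0.125 0.001 0.002 -0.51" --pt "0.597 0.1 0.125 0.001 0.002 -0.522" --pt "0.597 0.1 0.125 0.001 0.002 -0.522"

```text
clock: 57.0
position: [0.6381, -0.0409, 0.1948]
ee_rot: [-0.026, 1.0, 0.002, -0.004]
force: [-0.7, 0.1, -0.9]
grip_width: 0.0561
gripper_force: 0.0
```

```bash
python3 - <<'E'
from h import *
g=[.6408,-.0417]
chain([(g+[.13],down(183.2)),(g+[.0755],down(183.2))])
s=grab("top");w=cloud(s);h=hsv(s);z=w[...,2];c=np.array([.6055,-.219])
r=np.hypot(w[...,0]-c[0],w[...,1]-c[1])
m=(r<.1)&(h[...,1]>90)&(z>.1)&(z<.125);print("wing",rect(m,w))
m=(r<.1)&(h[...,1]>90)&(z>.06)&(z<.09)&(r>.04);p=w[m][:,:2].mean(0)-c;print("tongue dir",np.degrees(np.arctan2(p[1],p[0])),m.sum(),"expect",95.2+90)
m=(abs((w[...,:2]-CH)@CY)<.05)&(abs((w[...,:2]-CH)@CX)<.16)&(z>.092)&(z<.11)&(h[...,2]<80);print("handle",rect(m,w))
E
```

```text
at [ 0.6381 -0.0409  0.1948] phi -177.0 t 57.0 w 0.0561
[-0.011, -0.004, 0.216, 0.001, -0.002, -0.001]
[0.0, 0.0, 0.182, 0.0, 0.0, 0.0]
wing (162, array([ 605.4, -218.6]), array([17. , 64.6]), 9.3)
tongue dir -174.87076824693395 131 expect 185.2
handle (238, array([ 476.4, -183. ]), array([67.4, 14.8]), 5.17)
```

The coupling is locked (tongue at 185.1°, expected 185.2°) and the cover is shut. Next I'll grasp the scoop again.

Call:
arm_command --pt "-0.011 -0.004 0.1 0.001 -0.002 0" --pt "-0.011 -0.004 0.2 0.001 -0.002 0" --pt "-0.011 -0.004 0.3 0.001 -0.002 0" --pt "-0.011 -0.004 0.37 0.001 -0.002 0" --pt "-0.011 -0.004 0.398 0.001 -0.002 0" --pt "-0.011 -0.004 0.398 0.001 -0.002 0" --pt "-0.011 -0.004 0.398 0.001 -0.002 0"

```text
clock: 57.75
position: [0.6429, -0.0423, 0.0791]
ee_rot: [-0.026, 1.0, -0.001, 0.002]
force: [-0.6, -0.9, 0.9]
grip_width: 0.0565
gripper_force: 0.0
```

Call:
arm_command --pt "0 0 0 0 0 0" --pt "0 0 0 0 0 0" --pt "0 0 0 0 0 0" --pt "0 0 0 0 0 0" --pt "0 0 0 0 0 0" --pt "0 0 0 0 0 0" --jaw 0

```text
clock: 58.35
position: [0.6425, -0.0424, 0.0786]
ee_rot: [-0.026, 1.0, -0.001, 0.002]
force: [-0.2, -0.6, 2.0]
grip_width: 0.0257
gripper_force: 30.0
```

```bash
python3 - <<'E'
from h import *
from rig import get_obs
z=get_obs()["position"][2];OFF=(-36,0,(z-.004)*1e3)
import h;h.OFF=OFF
chain([mat(.02,93.2),mat(.004,93.2)])
E
```

```text
at [ 0.6425 -0.0424  0.0786] phi -177.0 t 58.35 w 0.0257
[-0.099, 0.023, -0.053, -0.0, 0.001, -0.001]
[0.0, 0.0, 0.053, 0.0, 0.0, 0.0]
```

Call:
arm_command --pt "0 0 -0.03 0 0 0" --pt "-0.02 0.005 -0.053 0 0 0" --pt "-0.06 0.014 -0.053 0 0.001 0" --pt "-0.102 0.023 -0.053 0 0.001 0" --pt "-0.102 0.023 -0.053 0 0.001 0" --pt "-0.102 0.023 -0.03 0 0.001 0" --pt "-0.102 0.023 -0.01 0 0.001 0" --pt "-0.102 0.023 0.001 0 0.001 0" --pt "-0.102 0.023 0.001 0 0.001 0"

```text
clock: 59.25
position: [0.6719, -0.0338, 0.0786]
ee_rot: [-0.026, 1.0, -0.0, -0.001]
force: [-2.9, -0.3, 3.7]
grip_width: 0.0259
gripper_force: 30.0
```

```bash
python3 - <<'E'
from h import *
chain([])
E
```

```text
at [ 0.6719 -0.0338  0.0786] phi -177.0 t 59.25 w 0.0259
```

Contact with the mat (+3.7 N). I'll release, rise and clear the view.

Call:
arm_command --pt "0 0 0 0 0 0" --pt "0 0 0 0 0 0" --pt "0 0 0 0 0 0" --pt "0 0 -0.05 0 0 0" --pt "0 0 -0.15 0 0 0" --pt "0 0 -0.27 0 0 0" --pt "0 0 -0.4 0 0 0" --pt "0 0 -0.5 0 0 0" --pt "0 0 -0.5 0 0 0" --jaw 0.6

```text
clock: 60.15
position: [0.6755, -0.0341, 0.2357]
ee_rot: [-0.026, 1.0, -0.002, 0.006]
force: [0.3, -1.0, 1.4]
grip_width: 0.0566
gripper_force: 0.0
```

Call:
arm_command --pt "0.8 -0.6 0 0 0 0" --pt "0.8 -0.6 0 0 0 0" --pt "0.8 -0.6 0 0 0 0" --pt "0.8 -0.6 0 0 0 0" --pt "0.8 -0.6 0 0 0 0" --pt "0.8 -0.6 0 0 0 0" --pt "0.8 -0.6 0 0 0 0" --pt "0.8 -0.6 0 0 0 0" --pt "0.8 -0.6 0 0 0 0" --pt "0.8 -0.6 0 0 0 0"

```text
clock: 61.15
position: [0.443, -0.2249, 0.228]
ee_rot: [-0.027, 1.0, -0.0, -0.0]
force: [-0.4, -0.6, 0.9]
grip_width: 0.0565
gripper_force: 0.0
```

```bash
python3 - <<'E'
from h import *
from rig import *
s=grab();look_scoop(s)
g=np.array([.6693,-.0339]);w=cloud(s);z=w[...,2];c=w[...,:2]
m=roi(360,180,500,310)&(z>.11);p=rect(m,w)
print(get_obs()["position"],get_obs()["force"])
h=hsv(s);C=np.array([.6055,-.219]);r=np.hypot(*(np.moveaxis(c-C,-1,0)))
m=(r<.1)&(h[...,1]>90)&(z>.06)&(z<.09)&(r>.04);q=c[m].mean(0)-C;print("tongue",np.degrees(np.arctan2(q[1],q[0]))%360)
# bystanders vs start
s0=pickle.load(open("top.pkl","rb"));h0=hsv(s0);w0=cloud(s0)
for n,R in(("bar",roi(400,320,450,445)),):
    for hh,ww in((h0,w0),(h,w)):
        m=R&((hh[...,0]<8)|(hh[...,0]>172))&(hh[...,1]>120);print(n,rect(m,ww))
for n,R in(("ring",roi(515,130,625,240)),("dome",roi(255,135,350,230))):
    d=np.abs(s["img"].astype(int)-s0["img"]).sum(-1)[R];print(n,"median diff",np.median(d),"frac>60",(d>60).mean())
E
```

```text
grip (97, array([669.1, -32.6]), array([15.5, 25.7]), 4.34) [ 0.66749484 -0.03219996  0.12410943]
scoop walls (166, array([668.7, -15.5]), array([102.2,  55.8]), 2.33)
[ 0.44302441 -0.22494113  0.22800364] [-0.35080365  0.72871138 -0.23786332]
tongue 185.42923201781767
bar (677, array([442.4,  -0.7]), array([ 24.7, 147.2]), 79.75)
bar (674, array([442.5,  -0.8]), array([ 24.9, 147.4]), 79.72)
ring median diff 24.0 frac>60 0.0
dome median diff 23.0 frac>60 0.0
```

```bash
python3 -c "
from rig import *
print(finish_job())"
```

```text
the job is handed in; nothing more can be done
None
```

The job is done and handed in at about 61 s: all ten balls are in the well, the cover is shut, the coupling is locked, and the scoop lies on its mat about 3 mm from centre (re-centred once after being knocked aside).

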